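Reverse the ratchet of the cheese press, raise its plate and draw out the mould

ROBOT

A 6-joint arm with a two-finger parallel gripper is mounted at the origin on a cart in front of the work surface, level with it; the furniture and walls round the work are solid. World frame = base frame: x ahead of the robot, y to its left, z up, the work surface at z = 0. Lengths are in mm, angles in rad, forces in N, time in s.
With the tool pointing down it reaches from about 375 to 900 mm from the base axis. Payload 3.1 kg.
Tool frame: the origin (TCP) lies at the very end of the fingers, on their centre line; the grasp point (between the pads) lies 19 mm behind it (ctrl.grasp_offset is the distance from the TCP to the grasp point, in mm); x points along the fingers, z is the direction in which the jaws open and shut, and the axes are right-handed (so a half turn about x gives the same grasp; the last joint's range is limited). The gripper opens to 87 mm and grips with 3 to 60 N. Pads are 19 mm wide; open, the fingers measure 117 mm over their backs; the gripper's body (75 mm by 190 mm) begins 51 mm behind the grasp point.
Start: joints at [-1.349, 0.527, 1.433, -0, 1.181, -0.178], TCP at [243.867, -575.435, 185.048] pointing down, gripper open.
Joint ranges: [-3.08, 3.08], [-0.75, 2.2], [0.22, 2.44], [-1.43, 4.57], [0, 2.65], [-2.85, 2.85]. Speed limits (rad/s): [2.79, 2.79, 3.14, 3.14, 3.14, 3.14].

INTERFACE

Orientations are given as a unit quaternion [x, y, z, w].
In Python, from workcell import monitor, viewer, job, ctrl gives the robot as it stands. The module is installed in compiled form; this text tells all that it offers.
- The arm moves only by the tool apply_moves, never from a script. Its argument "targets" is a list of rows, each an object of numbers: "tx", "ty", "tz": the shift along the world's x, y, z scaled (see below); "roll": the turn about the world's z scaled (see below); "fingers": the gripper command: -1 is shut, 1 is fully open, values between are in proportion. A call has exactly 8 rows; each row is the pose to reach, as a shift and turn from the pose commanded when the call began; what a row does not reach only later rows make up. The controller multiplies each number of a shift by 0.3 m and each number of a turn by 45 degrees. A row lasts 1/12 s, in which the tool goes at most 41.7 mm and 7.16 degrees, less where a joint would pass 70% of its speed; a pose out of reach is approached as far as the arm can. A call with a number of a shift or a turn outside -1 to 1 is refused whole. A call with a gripper value outside its range is refused whole. The fingers move at their own pace and stop on an object; "squeeze" is the grip in N (left out, the last holds). Time passes only in rows, so rows that repeat a pose let the fingers close, or fill a call up. It gives the time, the measured TCP pose, the force and the opening at its end, in the units of the state.
- monitor.observe(): the state, without advancing time (a new reading comes with each control period).
- viewer.read_camera(name): name is "scene" or "top" or "wrist"; returns a dict with "pixels" (420x560x3 uint8, red, green, blue), "camera_matrix" (3x3 intrinsics, pixels), "position" and "attitude" of the camera in the world. Camera axes: x right, y down, z forward; pixel columns grow to the right and rows downward; lengths in mm; the calibration is good to about 2 mm. The wrist camera is an equidistant fisheye: a pixel r from the principal point sees the ray r / f radians off the axis. A picture is of the moment at which its call begins. There is no depth.
- job.finish_job(): hands the job in, once; it reports no verdict.
The state is a dict: "time": time; "joint_positions": joint angles; "dq": joint speeds; "joint_torque": joint torques, N m; "ee_pos": TCP position; "tool_rot": TCP orientation; "wrist_force": force on the tool from outside, world axes, zero at the start; "ft_torque": the same for the moment, N m; "gripper_width": finger opening in mm.
Only numpy, scipy, OpenCV 4.12 (cv2) and the standard library are available. Lean on these libraries where they do the work, as an engineer would, in place of code of your own. Each camera call takes 0.05 s, during which the arm holds its last target.

TASK

The cheese in the small table press is done: flip the direction lever on the ratchet from pressing over to raising, then swing the ratchet handle to the stop at the front end of its swing (towards the long free end of the board) to check that it now clicks round freely there while the pressing plate stays put. After that work the handle to and fro until the plate stands clear above the rim of the mould. Then slide the mould, by its handle, straight out along the board until it is wholly clear of the plate and crossbar, still standing upright on the board, never lifted, and leave the bowl, the jar and the jug where they are.

Things in the scene. Friction and masses are not known exactly. Their poses are not given: they have to be found in the camera images.
- press: Cheese press, fixed: wooden board, top 26 mm above the worktop, with two 16 mm steel columns (x 0, y +-84 mm) and a crossbar (34 x 206 mm, top at 172 mm) carrying an upright screw. Origin on the screw's axis at worktop level, z up. -x points along the board to its long free end, the front (board x -225 to +85, y +-100 mm). +y points roughly at the robot. Screw top at 225 mm, rises with the plate.
- ratchet_handle (a joint): Angle (rad) of the ratchet handle about the screw, clockwise from above positive: 0 = along the press's +y, -0.5 = front stop (leaning to -x), +1.1 = back stop. Starts at 0.35 to 0.85 and stays where left. Slipping (clicking) way: 1.5 to 2 N at the grip, plate stays; driving way: 4 to 6 N, or blocked solid if the plate is being pressed on the cheese. Up to 0.35 rad of play on reversal.
- handle_grip (a point): Centre of the ratchet handle's wooden grip: a level round bar, 24 mm thick, pointing straight out from the screw, 130 to 203 mm from its axis (this point 165 mm), 192 mm above the worktop. Free space beside and below it. Nearer the screw the handle is a flat steel arm, 26 mm wide, top at 184 mm. The point turns with the handle; its +y points outward along it.
- lever (a joint): Angle (rad) of the direction lever on the handle: 0 = pressing (the handle drives counter-clockwise from above, plate down), 0.6 = raising (drives clockwise, plate up). A spring snaps it past the middle (0.3) to either end. While clicking over a tooth or resting on one it stands up to 0.2 off its end. Starts at the pressing end.
- lever_tab (a point): Middle of the direction lever's upright dark steel tab: 10 mm wide (across the handle), 14 mm long (along it), from 201 to 235 mm above the worktop (this point 220 mm). It pivots on the handle 58 mm from the screw; the tab is 46 mm farther out. At pressing it leans 14 mm to the front (counter-clockwise) side of the handle's centre line, at raising 14 mm to the other. About 1 to 2 N flips it.
- plate (a joint): Lift (m) of the pressing plate, a wooden disc 102 mm wide, 14 mm thick on the foot of the screw. At 0 it bears on the cheese, its underside 12.5 mm below the mould's rim, so the mould is held; over 0.0125 it is clear of the rim. Greatest lift 0.035. It rises 5.7 mm per radian driven clockwise, 7 to 8 mm per full swing of the handle.
- mould_handle (a point): Grip point on the mould's handle: a level wooden bar, 18 mm wide and 14 mm high, sticking out of the mould towards the front of the press; this point is 110 mm from the mould's axis and 86 mm above the worktop; the bar is free from 75 to 136 mm from the axis. The point's -x axis points outward along the bar.
- mould_centre (a point): Centre, half-way up, of the mould: an open round steel pot with rows of small holes, 120 mm wide, 75 mm high, filled with cheese (about 0.7 kg), standing loose on the board under the plate; its rim is 101 mm and this point 63.5 mm above the worktop. z up, -x towards its handle.
- bowl: Beige stoneware bowl, 135 mm across, 54 mm high, a bystander; origin under its centre.
- salt_jar: Clip-top glass jar, 90 mm across, 116 mm high, a bystander; origin under its centre.
- jug: Yellow jug with a handle, 115 x 170 mm, 170 mm high, a bystander; origin under its centre.
Things that resemble listed ones, but are neither listed nor needed, are in the scene too. Of the things that look like the part that bears mould_handle, the smaller one is meant.

How it is judged:
By the outcome, as a careful person would: the job done as asked, in the order asked, and still so for the second after the job is handed in, with the robot touching nothing.
It also fails if it takes over 72 s, if anything falls off the work surface, if the arm or the gripper's body presses on something with over 40 N, if the wrist force passes 120 N, or if a joint passes its speed limit or range.

## Working session

There is one attempt and no reset: what is moved stays moved. The work goes in short steps, Python scripts to look and compute and a tool call to move; the robot and the scene stay as the last step left them, time stands still between calls to the robot, and variables do not carry over. Pictures are saved under pics/ and viewed, and the job is handed in when it is done.

Besides the shell and the picture viewer there is one more tool, called in YAML: its name, and indented under it one key for each argument. apply_moves: Moves the arm, as the interface text tells. Shifts and turns lie within -1 to 1; 1 stands for 0.3 m of shift or 45 degrees of turn. Its arguments: {"type":"object","properties":{"targets":{"type":"array"},"squeeze":{"type":"number"}},"required":["targets"]}

```bash
mkdir -p pics; ls; cat > h.py <<'E'
import numpy as np, cv2
from scipy.spatial.transform import Rotation as R
from workcell import monitor, viewer, job, ctrl
def snap(n,f):
    d=viewer.read_camera(n); cv2.imwrite('pics/'+f+'.png',cv2.cvtColor(np.asarray(d['pixels']),cv2.COLOR_RGB2BGR))
    np.save('pics/'+f+'.npy',d,allow_pickle=True); return d
def load(f): return np.load('pics/'+f+'.npy',allow_pickle=True).item()
def rot(d):
    a=np.asarray(d['attitude'],float)
    return a if a.shape==(3,3) else R.from_quat(a).as_matrix()
def ray(d,u,v):
    K=np.asarray(d['camera_matrix']); r=np.array([(u-K[0,2])/K[0,0],(v-K[1,2])/K[1,1],1.])
    return np.asarray(d['position'],float), rot(d)@(r/np.linalg.norm(r))
def onz(d,u,v,z):
    p,r=ray(d,u,v); return p+r*(z-p[2])/r[2]
def proj(d,P):
    K=np.asarray(d['camera_matrix']); c=rot(d).T@(np.asarray(P,float)-np.asarray(d['position'])); return (K@(c/c[2]))[:2]
def tri(d1,a,d2,b):
    p,r=ray(d1,*a);q,s=ray(d2,*b)
    A=np.stack([r,-s],1);t=np.linalg.lstsq(A,q-p,rcond=None)[0]
    x=p+r*t[0];y=q+s*t[1];return (x+y)/2,np.linalg.norm(x-y)
E
python3 - <<'E'
from h import *
for n in ['scene','top','wrist']:
    d=snap(n,n+'0'); print(n,d['camera_matrix'],d['position'],d['attitude'])
print(monitor.observe()); print(ctrl.grasp_offset)
E
```

```text
pics
scene [[487.73707531   0.         282.54966526]
 [  0.         487.73707531 200.80257127]
 [  0.           0.           1.        ]] [-310.33179176 -164.06502726 1378.53824698] [ 0.76583174 -0.58240711  0.17030593 -0.21283704]
top [[496.9573632    0.         272.21244451]
 [  0.         496.9573632  210.5666252 ]
 [  0.           0.           1.        ]] [-401.58675348 -204.95008192 1390.47444129] [ 0.75676421 -0.5809978   0.18496308 -0.23566534]
wrist [[325.1922621    0.         281.04480221]
 [  0.         325.1922621  209.28246241]
 [  0.           0.           1.        ]] [ 311.47333754 -546.52087476  382.83246125] [ 0.82606603 -0.54689091 -0.0764384   0.11261626]
{'time': 0.15, 'joint_positions': array([-1.34848661e+00,  5.28268691e-01,  1.43360990e+00, -1.46662005e-05,
        1.18137180e+00, -1.78508400e-01]), 'dq': array([ 0.00059138, -0.00143965, -0.00240193,  0.00138584, -0.00031768,
        0.00153926]), 'joint_torque': array([ 6.03329609e-04, -4.40431523e+01, -1.76842064e+01,  6.32696436e-02,
        5.52266696e-02, -1.04765672e-04]), 'ee_pos': array([ 243.73704281, -574.8446605 ,  184.28598885]), 'tool_rot': array([ 0.39085752,  0.58995533, -0.39005393,  0.58910189]), 'wrist_force': array([-0.48581097,  0.53260502,  0.2866034 ]), 'ft_torque': array([ 0.03056588, -0.0150873 , -0.00913453]), 'gripper_width': 86.90221964868161}
18.700000000000003
```

View pics/scene0.png

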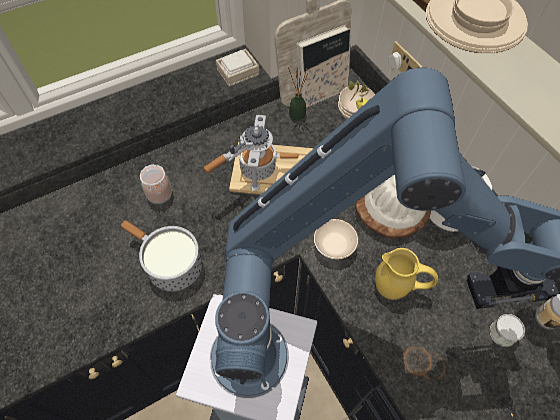

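View pics/top0.png

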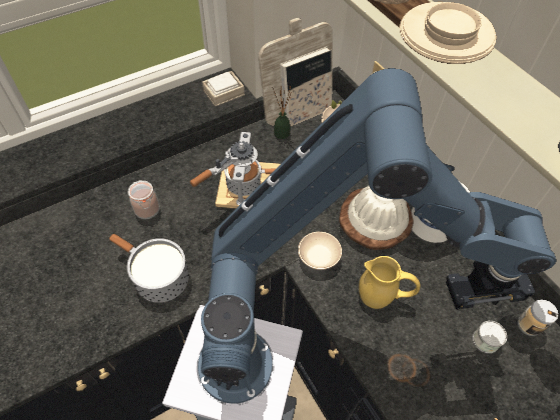

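View pics/wrist0.png

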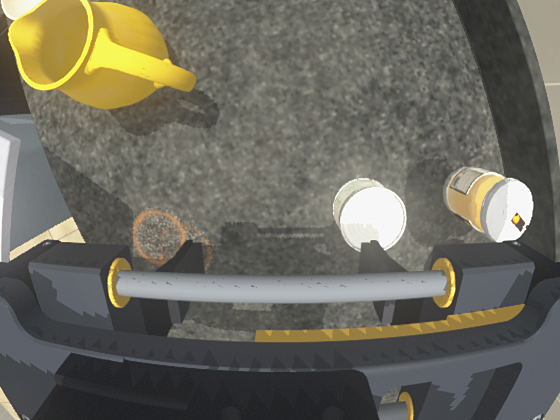

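```bash
python3 - <<'E'
from h import *
d=load('scene0');t=load('top0')
for n,x,(a,b,c,e) in [('scene',d,(180,90,330,230)),('top',t,(170,110,320,250))]:
    im=cv2.imread(f'pics/{n}0.png')[b:e,a:c]; cv2.imwrite(f'pics/{n}0z.png',cv2.resize(im,None,fx=4.2,fy=4.2,interpolation=cv2.INTER_CUBIC))
for uv in [(255,165),(310,150),(232,190),(255,195),(335,240),(155,185),(170,250),(400,280),(125,228)]: print(uv,onz(d,*uv,26).round())
for P in [(0,0,0),(600,0,0),(600,300,0)]: print(P,proj(d,P),proj(t,P))
E
```

```text
(255, 165) [611. 167.  26.]
(310, 150) [724.   1.  26.]
(232, 190) [493. 210.  26.]
(255, 195) [495. 132.  26.]
(335, 240) [ 404. -156.   26.]
(155, 185) [443. 461.  26.]
(170, 250) [234. 323.  26.]
(400, 280) [ 326. -370.   26.]
(125, 228) [267. 488.  26.]
(0, 0, 0) [248.55103816 356.09534605] [235.23905806 365.06642881]
(600, 0, 0) [301.34369978 182.82459101] [286.70307855 198.33665097]
(600, 300, 0) [217.70627796 163.30122517] [204.81101868 180.59282055]
```

View pics/scene0z.png

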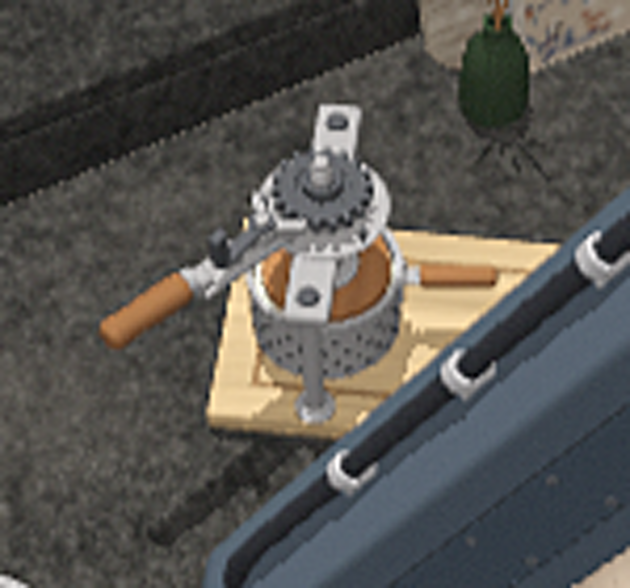

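View pics/top0z.png

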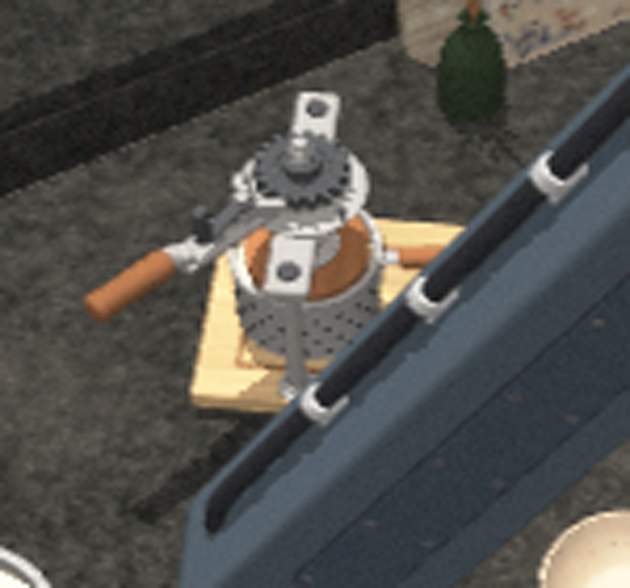

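```bash
python3 - <<'E'
from h import *
d=load('scene0');t=load('top0')
def S(x,y): return (180+x/4.2,90+y/4.2)
def T(x,y): return (170+x/4.2,110+y/4.2)
for nm,s,tt,z in [('boltfar',(337,122),(317,107),176),('boltnear',(308,296),(288,271),176),('screwtop',(320,158),(299,142),225),('tab',(219,240),(201,215),235),('gripend',(113,332),(97,304),192),('gripin',(187,285),(171,262),192),('colfoot',(315,405),(291,385),30),('mhin',(420,275),(400,257),86),('mhout',(495,276),(470,256),86),('bdcorner',(209,418),(192,400),26)]:
    print(nm,onz(d,*S(*s),z).round(1),onz(t,*T(*tt),z).round(1))
E
```

```text
boltfar [687.6 167.2 176. ] [689.3 168.9 176. ]
boltnear [523.4 140.  176. ] [523.7 142.  176. ]
screwtop [610.7 155.7 225. ] [607.4 156.6 225. ]
tab [512.  199.4 235. ] [512.1 201.3 235. ]
gripend [444.6 259.2 192. ] [445.8 262.5 192. ]
gripin [497.9 222.3 192. ] [497.1 223.3 192. ]
colfoot [524.6 140.4  30. ] [523.1 146.9  30. ]
mhin [629.3  84.1  86. ] [629.7  84.9  86. ]
mhout [644.4  27.1  86. ] [645.5  30.7  86. ]
bdcorner [492.8 217.8  26. ] [490.9 220.2  26. ]
```

```bash
python3 - <<'E'
from h import *
o=monitor.observe(); m=R.from_quat(o['tool_rot']).as_matrix(); print(m.round(3))
d=load('scene0'); t=load('top0')
for uv,z in [((395,205),40),((362,213),10),((428,213),10),((507,330),0),((550,312),0),((335,240),20),((400,285),30)]: print(uv,onz(d,*uv,z).round())
for a in (0.74,1.1,-.5):
    v=np.cos(a)*np.array([-.987,-.162])+np.sin(a)*np.array([-.162,.987]); print(a,v,np.degrees(np.arctan2(v[1],v[0])))
E
```

```text
[[-0.     0.921  0.39 ]
 [ 0.002  0.39  -0.921]
 [-1.     0.    -0.002]]
(395, 205) [ 572. -316.   40.]
(362, 213) [ 533. -220.   10.]
(428, 213) [ 591. -428.   10.]
(507, 330) [ 268. -693.    0.]
(550, 312) [ 357. -813.    0.]
(335, 240) [ 407. -156.   20.]
(400, 285) [ 308. -372.   30.]
0.74 [-0.83810311  0.54589026] 146.92218387075926
1.1 [-0.59207496  0.80613909] 126.29570324604963
-0.5 [-0.78850705 -0.61536138] -142.03104953301863
```

apply_moves:
  targets:
    - {"tx":0,"ty":0,"tz":0.13,"roll":0,"fingers":-1}
    - {"tx":0.05,"ty":0,"tz":0.25,"roll":0,"fingers":-1}
    - {"tx":0.13,"ty":0.05,"tz":0.35,"roll":0,"fingers":-1}
    - {"tx":0.22,"ty":0.13,"tz":0.42,"roll":0,"fingers":-1}
    - {"tx":0.3,"ty":0.22,"tz":0.48,"roll":0,"fingers":-1}
    - {"tx":0.38,"ty":0.32,"tz":0.5,"roll":0,"fingers":-1}
    - {"tx":0.46,"ty":0.43,"tz":0.5,"roll":0,"fingers":-1}
    - {"tx":0.54,"ty":0.54,"tz":0.5,"roll":0,"fingers":-1}

```text
time: 0.82
ee_pos: [406.8, -412.1, 335.6]
tool_rot: [0.391, 0.589, -0.391, 0.59]
wrist_force: [-0.1, -0.1, -0.3]
gripper_width: 41.6
```

apply_moves:
  targets:
    - {"tx":0.07,"ty":0.11,"tz":0,"roll":0,"fingers":-1}
    - {"tx":0.12,"ty":0.23,"tz":0,"roll":0,"fingers":-1}
    - {"tx":0.16,"ty":0.36,"tz":0,"roll":0,"fingers":-1}
    - {"tx":0.19,"ty":0.49,"tz":0,"roll":0,"fingers":-1}
    - {"tx":0.2,"ty":0.62,"tz":0,"roll":0,"fingers":-1}
    - {"tx":0.2,"ty":0.75,"tz":0,"roll":0,"fingers":-1}
    - {"tx":0.19,"ty":0.88,"tz":0,"roll":0,"fingers":-1}
    - {"tx":0.17,"ty":1.0,"tz":0,"roll":0,"fingers":-1}

```text
time: 1.48
ee_pos: [456.6, -111.1, 334.7]
tool_rot: [0.39, 0.59, -0.39, 0.589]
wrist_force: [-0.2, 0.1, -0.2]
gripper_width: 0.8
```

apply_moves:
  targets:
    - {"tx":-0.02,"ty":0.12,"tz":0,"roll":0,"fingers":-1}
    - {"tx":-0.04,"ty":0.24,"tz":0,"roll":0,"fingers":-1}
    - {"tx":-0.05,"ty":0.36,"tz":0,"roll":0,"fingers":-1}
    - {"tx":-0.05,"ty":0.47,"tz":0,"roll":0,"fingers":-1}
    - {"tx":-0.05,"ty":0.55,"tz":0,"roll":0,"fingers":-1}
    - {"tx":-0.05,"ty":0.6,"tz":0,"roll":0,"fingers":-1}
    - {"tx":-0.05,"ty":0.6,"tz":0,"roll":0,"fingers":-1}
    - {"tx":-0.05,"ty":0.6,"tz":0,"roll":0,"fingers":-1}

```text
time: 2.15
ee_pos: [441.5, 67.0, 334.9]
tool_rot: [0.39, 0.59, -0.39, 0.59]
wrist_force: [0.1, 0.2, -0.1]
gripper_width: 0.6
```

```bash
python3 - <<'E'
from h import *
for n in ['scene','top','wrist']: d=snap(n,n+'1')
print(d['position'],rot(d).round(3)); o=monitor.observe(); print(o['time'],o['ee_pos'],o['joint_positions'],o['wrist_force'])
E
```

```text
[509.59381322  94.57742347 533.49217853] [[ 0.39  -0.886 -0.249]
 [-0.921 -0.375 -0.105]
 [-0.001  0.271 -0.963]]
2.3 [441.90947713  65.67344487 334.90022771] [-1.03164452e-01  1.14242684e-01  1.63141544e+00 -4.95034691e-04
  1.39625080e+00  1.06805230e+00] [ 0.62506754  0.46176138 -0.43494279]
```

View pics/wrist1.png

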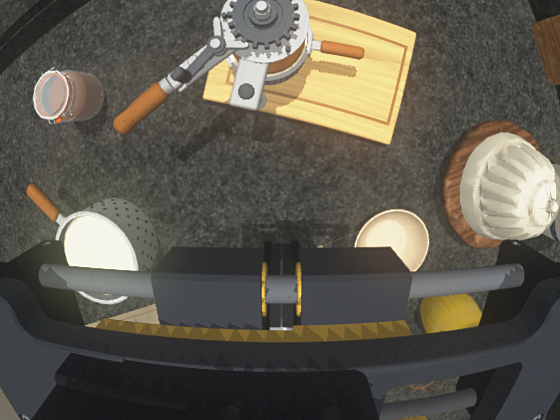

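View pics/scene1.png

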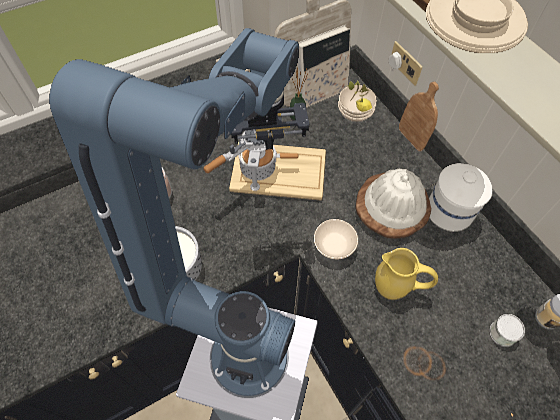

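```bash
cat >> h.py <<'E'
def wray(d,u,v):
    K=np.asarray(d['camera_matrix']); x=np.array([u-K[0,2],v-K[1,2]]);r=np.linalg.norm(x);th=r/K[0,0]
    c=np.array([*(np.sin(th)*x/max(r,1e-9)),np.cos(th)]); return np.asarray(d['position'],float),rot(d)@c
def wz(d,u,v,z):
    p,r=wray(d,u,v); return p+r*(z-p[2])/r[2]
def wproj(d,P):
    K=np.asarray(d['camera_matrix']); c=rot(d).T@(np.asarray(P,float)-np.asarray(d['position'])); th=np.arctan2(np.hypot(c[0],c[1]),c[2]); q=c[:2]/np.hypot(c[0],c[1]); return K[:2,2]+K[0,0]*th*q
E
python3 - <<'E'
from h import *
d=load('wrist1')
im=cv2.imread('pics/wrist1.png'); cv2.imwrite('pics/w1z.png',cv2.resize(im[0:150,100:300],None,fx=4,fy=4,interpolation=cv2.INTER_CUBIC))
for nm,uv,z in [('screwtop',(262,8),225),('bolt',(246,92),176),('bc1',(415,33),26),('bc2',(388,142),26),('bc3',(205,98),26),('gripend',(122,125),192),('gripin',(168,90),192),('mhin',(318,46),86),('mhout',(362,52),86)]: print(nm,wz(d,*uv,z).round(1))
E
```

```text
screwtop [604.8 154.7 225. ]
bolt [523.8 142.1 176. ]
bc1 [738.6 -45.5  26. ]
bc2 [548.8 -75.3  26. ]
bc3 [498.  219.1  26. ]
gripend [442.1 260.9 192. ]
gripin [496.3 221.  192. ]
mhin [625.6  89.5  86. ]
mhout [644.9  30.9  86. ]
```

View pics/w1z.png

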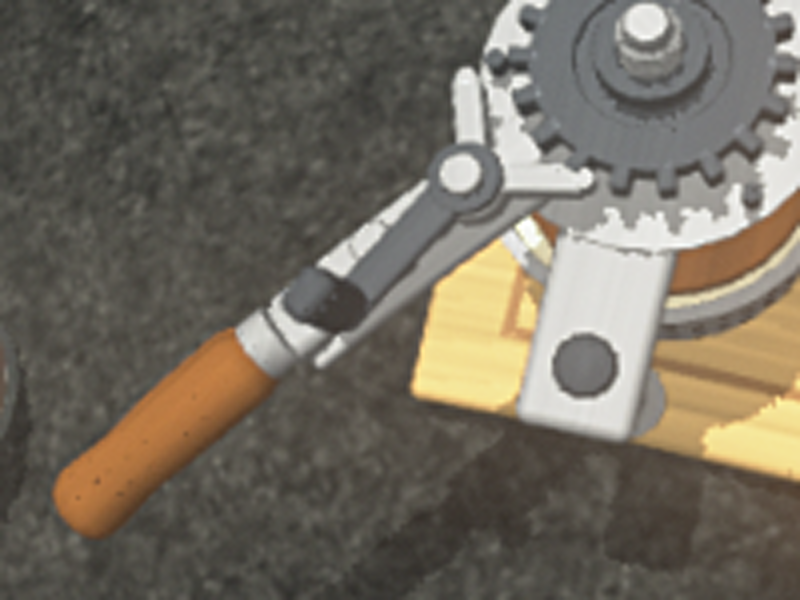

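apply_moves:
  targets:
    - {"tx":0.02,"ty":0.03,"tz":0,"roll":0.12,"fingers":-1}
    - {"tx":0.04,"ty":0.06,"tz":0,"roll":0.24,"fingers":-1}
    - {"tx":0.06,"ty":0.09,"tz":0,"roll":0.36,"fingers":-1}
    - {"tx":0.08,"ty":0.12,"tz":0,"roll":0.48,"fingers":-1}
    - {"tx":0.09,"ty":0.15,"tz":0,"roll":0.6,"fingers":-1}
    - {"tx":0.1,"ty":0.18,"tz":0,"roll":0.72,"fingers":-1}
    - {"tx":0.1,"ty":0.2,"tz":0,"roll":0.84,"fingers":-1}
    - {"tx":0.1,"ty":0.2,"tz":0,"roll":0.93,"fingers":-1}

```text
time: 2.97
ee_pos: [472.3, 126.3, 334.8]
tool_rot: [0.153, 0.691, -0.153, 0.69]
wrist_force: [0.2, 0.0, 0.8]
gripper_width: 0.4
```

apply_moves:
  targets:
    - {"tx":0.02,"ty":0.03,"tz":0,"roll":0.12,"fingers":-1}
    - {"tx":0.04,"ty":0.06,"tz":0,"roll":0.24,"fingers":-1}
    - {"tx":0.06,"ty":0.09,"tz":0,"roll":0.36,"fingers":-1}
    - {"tx":0.08,"ty":0.12,"tz":0,"roll":0.48,"fingers":-1}
    - {"tx":0.08,"ty":0.15,"tz":-0.03,"roll":0.6,"fingers":-1}
    - {"tx":0.08,"ty":0.16,"tz":-0.08,"roll":0.72,"fingers":-1}
    - {"tx":0.08,"ty":0.16,"tz":-0.12,"roll":0.84,"fingers":-1}
    - {"tx":0.08,"ty":0.16,"tz":-0.15,"roll":0.93,"fingers":-1}

```text
time: 3.63
ee_pos: [495.8, 173.4, 288.7]
tool_rot: [-0.104, 0.7, 0.103, 0.699]
wrist_force: [0.6, -0.0, -0.4]
gripper_width: 0.2
```

apply_moves:
  targets:
    - {"tx":0,"ty":0,"tz":0,"roll":0.12,"fingers":-1}
    - {"tx":0,"ty":0,"tz":0,"roll":0.24,"fingers":-1}
    - {"tx":0,"ty":0,"tz":0,"roll":0.36,"fingers":-1}
    - {"tx":0,"ty":0,"tz":0,"roll":0.48,"fingers":-1}
    - {"tx":0,"ty":0,"tz":0,"roll":0.6,"fingers":-1}
    - {"tx":0,"ty":0,"tz":-0.05,"roll":0.72,"fingers":-1}
    - {"tx":0,"ty":0,"tz":-0.09,"roll":0.84,"fingers":-1}
    - {"tx":0,"ty":0,"tz":-0.1,"roll":0.92,"fingers":-1}

```text
time: 4.3
ee_pos: [495.0, 173.0, 258.1]
tool_rot: [-0.343, 0.619, 0.344, 0.617]
wrist_force: [0.2, -0.5, -0.3]
gripper_width: 0.6
```

```bash
python3 - <<'E'
from h import *
for n in ['scene','wrist']: d=snap(n,n+'2')
o=monitor.observe(); print(o['time'],o['ee_pos'],o['joint_positions'],o['wrist_force']); print(R.from_quat(o['tool_rot']).as_matrix().round(3))
im=cv2.imread('pics/scene2.png'); cv2.imwrite('pics/s2z.png',cv2.resize(im[90:230,180:330],None,fx=4.2,fy=4.2,interpolation=cv2.INTER_CUBIC))
E
```

```text
4.4 [495.61666205 173.20020483 258.96502823] [ 1.23330191e-01  3.08859623e-01  1.58469861e+00 -2.61131465e-04
  1.25054092e+00 -8.87757503e-01] [0.0626051  0.81939873 0.11250223]
[[-0.002 -0.847  0.531]
 [-0.001  0.531  0.847]
 [-1.     0.002 -0.002]]
```

View pics/wrist2.png

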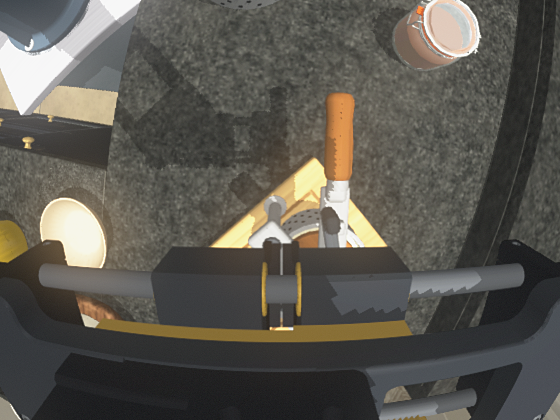

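View pics/s2z.png

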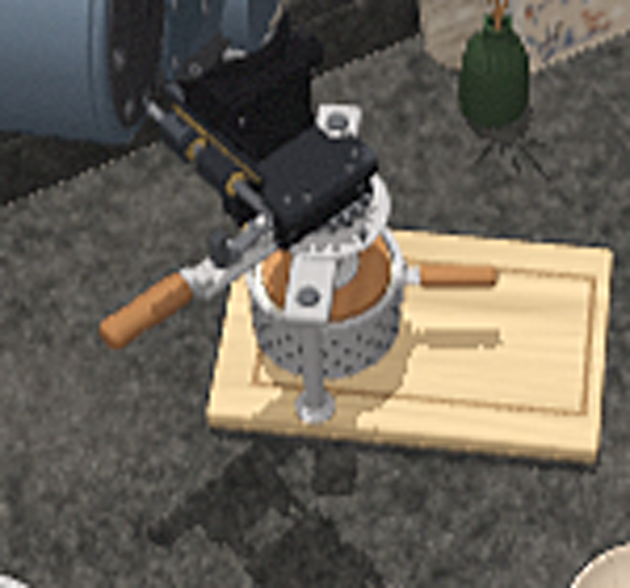

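```bash
python3 - <<'E'
from h import *
d=load('wrist2'); im=cv2.imread('pics/wrist2.png'); cv2.imwrite('pics/w2z.png',cv2.resize(im[80:260,220:400],None,fx=3.3,fy=3.3,interpolation=cv2.INTER_CUBIC))
for z in (201,235): print(z,wproj(d,(511.3,197.8,z)))
print(wz(d,340,103,192),wz(d,340,180,192))
E
```

```text
201 [317.48322683 213.3405995 ]
235 [322.38184251 226.36716139]
[443.8930007  260.42252827 192.        ] [499.01616135 228.05677468 192.        ]
```

View pics/w2z.png

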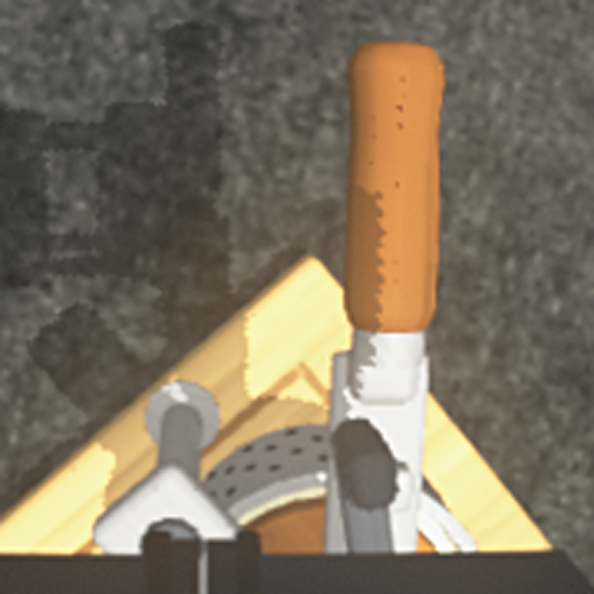

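apply_moves:
  targets:
    - {"tx":0,"ty":0,"tz":-0.08,"roll":0,"fingers":-1}
    - {"tx":0,"ty":0,"tz":-0.16,"roll":0,"fingers":-1}
    - {"tx":0.005,"ty":0.008,"tz":-0.16,"roll":0,"fingers":-1}
    - {"tx":0.012,"ty":0.018,"tz":-0.16,"roll":0,"fingers":-1}
    - {"tx":0.018,"ty":0.029,"tz":-0.16,"roll":0,"fingers":-1}
    - {"tx":0.024,"ty":0.038,"tz":-0.16,"roll":0,"fingers":-1}
    - {"tx":0.03,"ty":0.048,"tz":-0.16,"roll":0,"fingers":-1}
    - {"tx":0.035,"ty":0.056,"tz":-0.16,"roll":0,"fingers":-1}

```text
time: 5.07
ee_pos: [507.4, 192.0, 213.2]
tool_rot: [-0.343, 0.617, 0.343, 0.619]
wrist_force: [-0.2, -0.5, 0.5]
gripper_width: 0.3
```

apply_moves:
  targets:
    - {"tx":0.005,"ty":0.008,"tz":0,"roll":0,"fingers":-1}
    - {"tx":0.01,"ty":0.016,"tz":0,"roll":0,"fingers":-1}
    - {"tx":0.015,"ty":0.024,"tz":0,"roll":0,"fingers":-1}
    - {"tx":0.02,"ty":0.032,"tz":0,"roll":0,"fingers":-1}
    - {"tx":0.025,"ty":0.04,"tz":0,"roll":0,"fingers":-1}
    - {"tx":0.028,"ty":0.045,"tz":0,"roll":0,"fingers":-1}
    - {"tx":0.028,"ty":0.045,"tz":0,"roll":0,"fingers":-1}
    - {"tx":0.028,"ty":0.045,"tz":0,"roll":0,"fingers":-1}

```text
time: 5.73
ee_pos: [514.7, 204.9, 211.9]
tool_rot: [-0.343, 0.618, 0.343, 0.618]
wrist_force: [0.5, -1.3, -0.0]
gripper_width: 0.4
```

```bash
python3 - <<'E'
from h import *
for n in ['scene','wrist']: d=snap(n,n+'3')
o=monitor.observe(); print(o['time'],o['ee_pos'],o['wrist_force'])
im=cv2.imread('pics/wrist3.png'); cv2.imwrite('pics/w3z.png',cv2.resize(im[80:260,220:400],None,fx=3.3,fy=3.3,interpolation=cv2.INTER_CUBIC))
E
```

```text
5.8333 [514.6332998  204.80920467 211.98783698] [ 0.26246166 -0.20117308  0.3908473 ]
```

View pics/w3z.png

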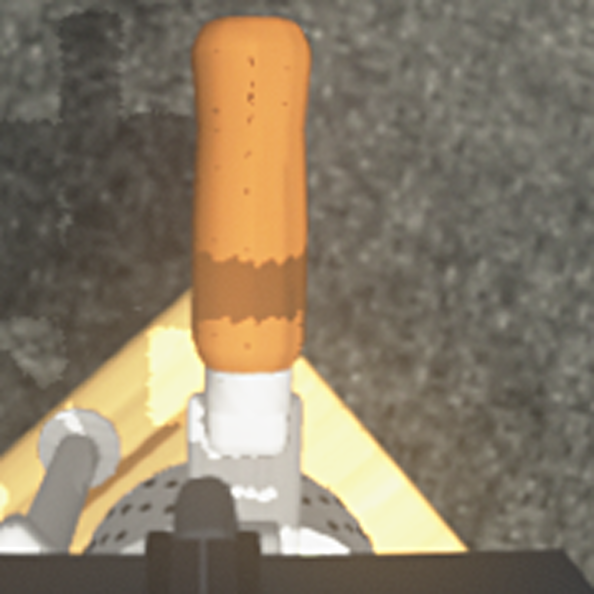

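```bash
python3 - <<'E'
from h import *
C=np.array([606,155]);u=np.array([-.847,.531]);t=np.array([-.531,-.847])
d=load('wrist2')
for (x,y),z in [((358,440),201),((375,478),235),((378,200),192),((390,430),184)]:
    p=wz(d,220+x/3.3,80+y/3.3,z)[:2]-C; print(p@u,p@t)
d=load('wrist3')
for (x,y),z in [((205,500),201),((205,500),220),((205,490),235),((203,470),212),((250,200),192)]:
    p=wz(d,220+x/3.3,80+y/3.3,z)[:2]-C; print('3',p@u,p@t)
o=monitor.observe();print(wproj(d,o['ee_pos']),wproj(d,(*(C+104*u+6*t),235)),wproj(d,(*(C+104*u-14*t),235)),wproj(d,(*(C+104*u-14*t),201)))
im=cv2.imread('pics/scene3.png'); cv2.imwrite('pics/s3z.png',cv2.resize(im[110:190,190:290],None,fx=7,fy=7,interpolation=cv2.INTER_CUBIC))
E
```

```text
102.99235130712925 4.878633040702268
104.10616622929338 5.839883630513949
162.17248106870906 0.6586097724783642
100.92565049442133 -6.2353344849623475
3 103.47611576720941 5.750996446421434
3 110.17730218094827 5.828800973992742
3 117.30131155937823 5.896900483295125
3 113.53685686755557 6.207034848521773
3 164.41656604848328 -3.1895178855788093
[281.28447872 236.60402984] [281.86632824 250.10910204] [315.97237132 250.03921994] [310.97057835 230.89576153]
```

View pics/s3z.png

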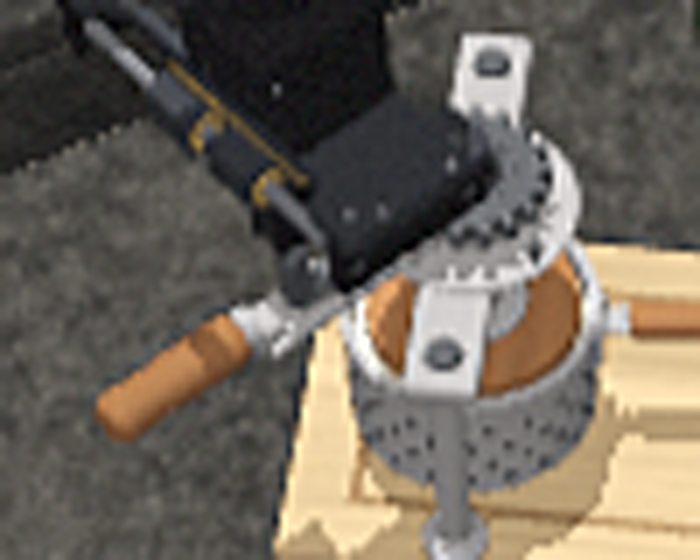

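View pics/wrist3.png

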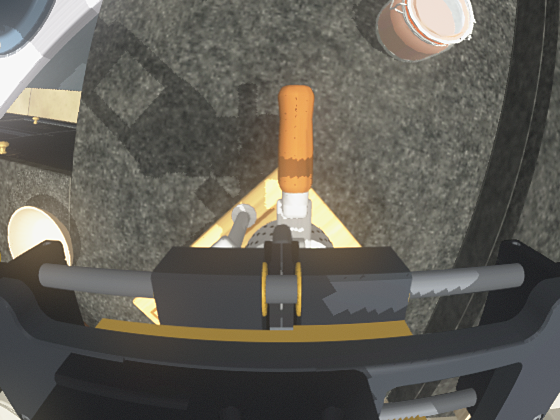

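apply_moves:
  targets:
    - {"tx":-0.01,"ty":-0.016,"tz":0,"roll":0,"fingers":-1}
    - {"tx":-0.03,"ty":-0.048,"tz":0.02,"roll":0,"fingers":-1}
    - {"tx":-0.04,"ty":-0.064,"tz":0.1,"roll":0,"fingers":-1}
    - {"tx":-0.05,"ty":-0.08,"tz":0.2,"roll":0,"fingers":-1}
    - {"tx":-0.06,"ty":-0.1,"tz":0.25,"roll":0,"fingers":-1}
    - {"tx":-0.06,"ty":-0.1,"tz":0.25,"roll":0,"fingers":-1}
    - {"tx":-0.06,"ty":-0.1,"tz":0.25,"roll":0,"fingers":-1}
    - {"tx":-0.06,"ty":-0.1,"tz":0.25,"roll":0,"fingers":-1}

```text
time: 6.5
ee_pos: [495.8, 174.4, 286.3]
tool_rot: [-0.343, 0.619, 0.343, 0.618]
wrist_force: [-0.3, 0.7, -0.6]
gripper_width: 0.3
```

```bash
python3 - <<'E'
from h import *
d=snap('wrist','wrist4')
o=monitor.observe(); print(o['time'],o['ee_pos'],o['wrist_force'])
im=cv2.imread('pics/wrist4.png'); cv2.imwrite('pics/w4z.png',cv2.resize(im[80:260,220:400],None,fx=3.3,fy=3.3,interpolation=cv2.INTER_CUBIC))
E
```

```text
6.55 [495.64223329 174.57719333 285.79091351] [-0.4934689  -0.03458412 -0.53156417]
```

View pics/w4z.png

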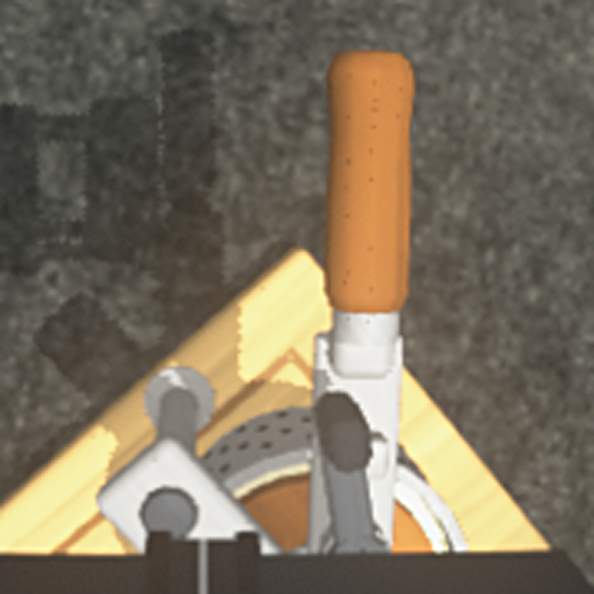

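apply_moves:
  targets:
    - {"tx":0,"ty":0,"tz":-0.12,"roll":0,"fingers":-1}
    - {"tx":0,"ty":0,"tz":-0.23,"roll":0,"fingers":-1}
    - {"tx":0,"ty":0,"tz":-0.25,"roll":0,"fingers":-1}
    - {"tx":0.015,"ty":0.024,"tz":-0.25,"roll":0,"fingers":-1}
    - {"tx":0.03,"ty":0.048,"tz":-0.25,"roll":0,"fingers":-1}
    - {"tx":0.045,"ty":0.072,"tz":-0.25,"roll":0,"fingers":-1}
    - {"tx":0.055,"ty":0.088,"tz":-0.25,"roll":0,"fingers":-1}
    - {"tx":0.06,"ty":0.096,"tz":-0.25,"roll":0,"fingers":-1}

```text
time: 7.22
ee_pos: [516.6, 205.1, 213.5]
tool_rot: [-0.344, 0.617, 0.343, 0.619]
wrist_force: [0.2, 0.5, -0.1]
gripper_width: 0.5
```

apply_moves:
  targets:
    - {"tx":0.004,"ty":0.006,"tz":0,"roll":0,"fingers":-1}
    - {"tx":0.008,"ty":0.013,"tz":0,"roll":0,"fingers":-1}
    - {"tx":0.012,"ty":0.019,"tz":0,"roll":0,"fingers":-1}
    - {"tx":0.016,"ty":0.026,"tz":0,"roll":0,"fingers":-1}
    - {"tx":0.02,"ty":0.032,"tz":0,"roll":0,"fingers":-1}
    - {"tx":0.024,"ty":0.038,"tz":0,"roll":0,"fingers":-1}
    - {"tx":0.028,"ty":0.045,"tz":0,"roll":0,"fingers":-1}
    - {"tx":0.03,"ty":0.048,"tz":0,"roll":0,"fingers":-1}

```text
time: 7.88
ee_pos: [524.0, 218.3, 212.1]
tool_rot: [-0.343, 0.618, 0.343, 0.618]
wrist_force: [-0.2, -0.0, 0.8]
gripper_width: 0.5
```

```bash
python3 - <<'E'
from h import *
d=snap('wrist','wrist5')
o=monitor.observe(); print(o['time'],o['ee_pos'],o['wrist_force'])
im=cv2.imread('pics/wrist5.png'); cv2.imwrite('pics/w5z.png',cv2.resize(im[80:260,220:400],None,fx=3.3,fy=3.3,interpolation=cv2.INTER_CUBIC))
E
```

```text
7.9333 [524.03501906 218.34294319 212.01266087] [ 0.31201118 -0.04102675  0.28447344]
```

View pics/w5z.png

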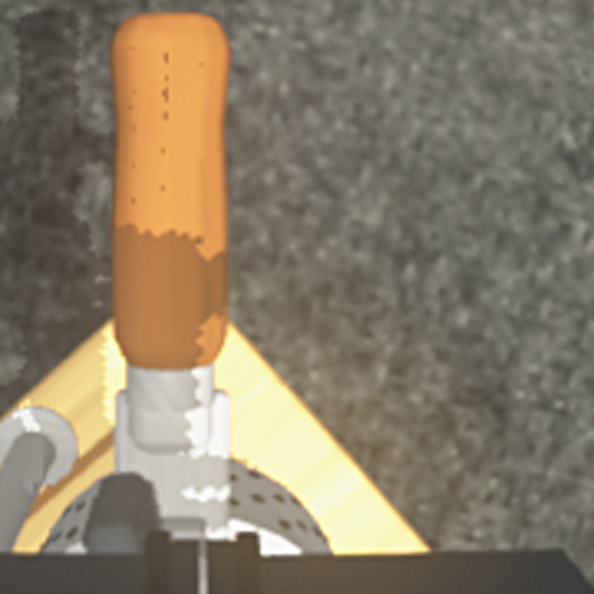

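```bash
python3 - <<'E'
from h import *
d=load('wrist0'); T=np.array([243.74,-574.84,184.3]); y=np.array([.921,.39,0]); z=np.array([.39,-.921,0])
for a in (-10,0,10):
  for s in (-43.5,43.5): print(a,s,wproj(d,T+a*y+s*z), wproj(d,T+a*y+s*z+[0,0,50]))
im=cv2.imread('pics/wrist0.png'); cv2.imwrite('pics/w0z.png',cv2.resize(im[200:300,150:420],None,fx=2.9,fy=2.9,interpolation=cv2.INTER_CUBIC))
E
```

```text
-10 -43.5 [216.47188595 249.21668594] [199.21958    285.12697251]
-10 43.5 [346.46044582 249.38519   ] [363.37551113 285.38569209]
0 -43.5 [215.48261922 235.22747154] [197.32782666 268.30437766]
0 43.5 [347.47063025 235.38742128] [365.29115007 268.55056532]
10 -43.5 [214.5482239  220.78662089] [195.51054782 250.60434232]
10 43.5 [348.42538717 220.93697931] [367.13227746 250.83525998]
```

View pics/w0z.png

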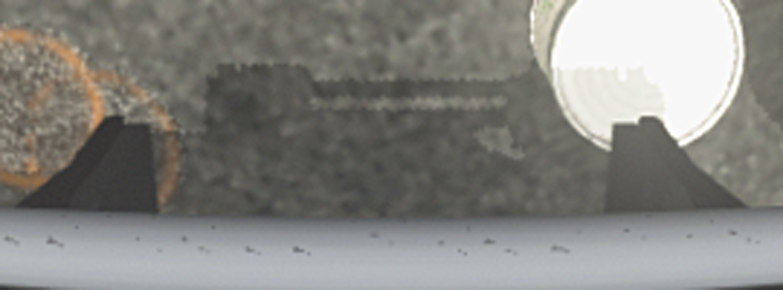

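apply_moves:
  targets:
    - {"tx":-0.02,"ty":-0.032,"tz":0,"roll":0,"fingers":-1}
    - {"tx":-0.045,"ty":-0.072,"tz":0.03,"roll":0,"fingers":-1}
    - {"tx":-0.07,"ty":-0.112,"tz":0.03,"roll":0,"fingers":-1}
    - {"tx":-0.09,"ty":-0.144,"tz":0.03,"roll":0,"fingers":-1}
    - {"tx":-0.09,"ty":-0.144,"tz":0,"roll":0,"fingers":-1}
    - {"tx":-0.09,"ty":-0.144,"tz":-0.04,"roll":0,"fingers":-1}
    - {"tx":-0.09,"ty":-0.144,"tz":-0.08,"roll":0,"fingers":-1}
    - {"tx":-0.09,"ty":-0.144,"tz":-0.08,"roll":0,"fingers":-1}

```text
time: 8.6
ee_pos: [494.6, 174.4, 185.3]
tool_rot: [-0.342, 0.62, 0.344, 0.617]
wrist_force: [-1.0, 0.3, -0.9]
gripper_width: 0.7
```

```bash
python3 - <<'E'
from h import *
d=snap('wrist','wrist6');snap('scene','scene6')
o=monitor.observe(); print(o['time'],o['ee_pos'],o['wrist_force'])
im=cv2.imread('pics/wrist6.png'); cv2.imwrite('pics/w6z.png',cv2.resize(im[80:260,220:400],None,fx=3.3,fy=3.3,interpolation=cv2.INTER_CUBIC))
im=cv2.imread('pics/scene6.png'); cv2.imwrite('pics/s6z.png',cv2.resize(im[110:190,190:290],None,fx=7,fy=7,interpolation=cv2.INTER_CUBIC))
E
```

```text
8.7 [496.30744879 174.82713495 187.25247962] [0.62886446 0.39749499 0.52302922]
```

View pics/w6z.png

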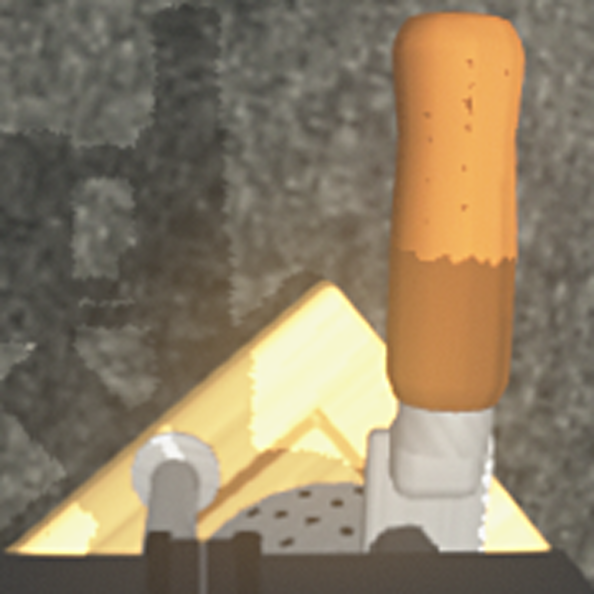

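View pics/s6z.png

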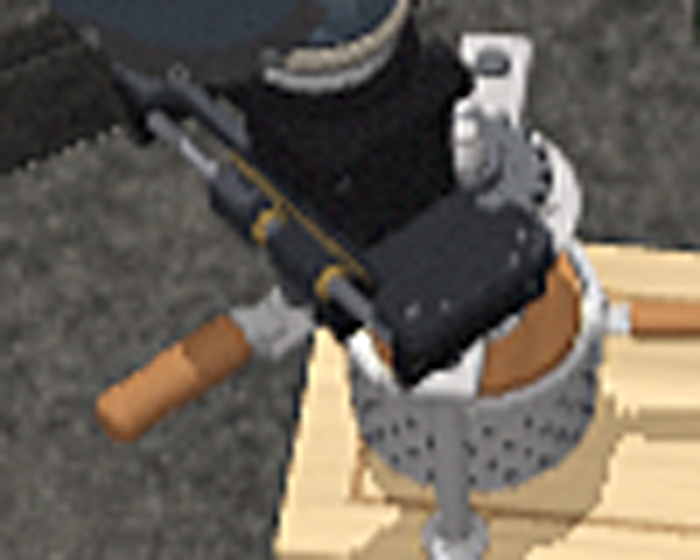

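apply_moves:
  targets:
    - {"tx":0.008,"ty":0.013,"tz":0,"roll":0,"fingers":-1}
    - {"tx":0.016,"ty":0.026,"tz":0,"roll":0,"fingers":-1}
    - {"tx":0.024,"ty":0.038,"tz":0,"roll":0,"fingers":-1}
    - {"tx":0.032,"ty":0.051,"tz":0,"roll":0,"fingers":-1}
    - {"tx":0.038,"ty":0.061,"tz":0,"roll":0,"fingers":-1}
    - {"tx":0.044,"ty":0.07,"tz":0,"roll":0,"fingers":-1}
    - {"tx":0.05,"ty":0.08,"tz":0,"roll":0,"fingers":-1}
    - {"tx":0.055,"ty":0.088,"tz":0,"roll":0,"fingers":-1}

```text
time: 9.37
ee_pos: [513.5, 201.7, 188.0]
tool_rot: [-0.343, 0.618, 0.343, 0.618]
wrist_force: [0.0, 0.3, 0.3]
gripper_width: 0.1
```

```bash
python3 - <<'E'
from h import *
d=snap('wrist','wrist7')
o=monitor.observe(); print(o['time'],o['ee_pos'],o['wrist_force'])
im=cv2.imread('pics/wrist7.png'); cv2.imwrite('pics/w7z.png',cv2.resize(im[80:260,220:400],None,fx=3.3,fy=3.3,interpolation=cv2.INTER_CUBIC))
E
```

```text
9.4167 [513.98240552 202.02432892 188.09783985] [ 0.03939062  0.65249153 -0.80758767]
```

View pics/w7z.png

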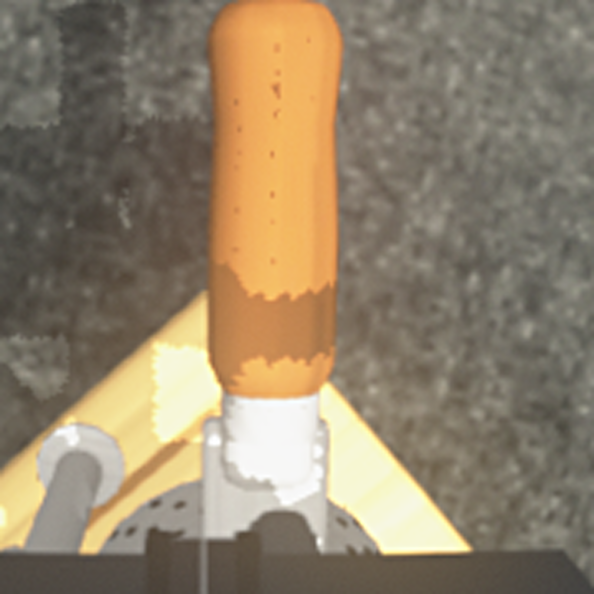

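apply_moves:
  targets:
    - {"tx":0.005,"ty":0.008,"tz":0,"roll":0,"fingers":-1}
    - {"tx":0.01,"ty":0.016,"tz":0,"roll":0,"fingers":-1}
    - {"tx":0.015,"ty":0.024,"tz":0,"roll":0,"fingers":-1}
    - {"tx":0.02,"ty":0.032,"tz":0,"roll":0,"fingers":-1}
    - {"tx":0.025,"ty":0.04,"tz":0,"roll":0,"fingers":-1}
    - {"tx":0.03,"ty":0.048,"tz":0,"roll":0,"fingers":-1}
    - {"tx":0.03,"ty":0.048,"tz":0,"roll":0,"fingers":-1}
    - {"tx":0.03,"ty":0.048,"tz":0,"roll":0,"fingers":-1}

```text
time: 10.08
ee_pos: [522.4, 215.9, 188.0]
tool_rot: [-0.343, 0.618, 0.343, 0.618]
wrist_force: [0.5, -1.3, 0.2]
gripper_width: 0.3
```

```bash
python3 - <<'E'
from h import *
d=snap('wrist','wrist8')
o=monitor.observe(); print(o['time'],o['ee_pos'],o['wrist_force'])
im=cv2.imread('pics/wrist8.png'); cv2.imwrite('pics/w8z.png',cv2.resize(im[80:260,220:400],None,fx=3.3,fy=3.3,interpolation=cv2.INTER_CUBIC))
E
```

```text
10.1333 [522.24293952 215.90043654 188.0095293 ] [ 0.00266536  0.25499178 -0.4222483 ]
```

View pics/w8z.png

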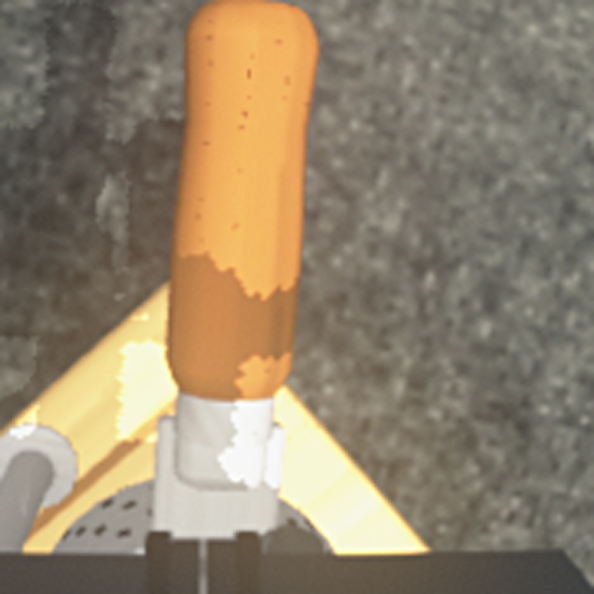

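apply_moves:
  targets:
    - {"tx":-0.015,"ty":-0.024,"tz":0,"roll":0,"fingers":-1}
    - {"tx":-0.03,"ty":-0.048,"tz":0,"roll":0,"fingers":-1}
    - {"tx":-0.03,"ty":-0.048,"tz":0.1,"roll":0,"fingers":-1}
    - {"tx":-0.03,"ty":-0.048,"tz":0.2,"roll":0,"fingers":-1}
    - {"tx":-0.03,"ty":-0.048,"tz":0.3,"roll":0,"fingers":-1}
    - {"tx":-0.06,"ty":-0.06,"tz":0.35,"roll":0,"fingers":-0.4}
    - {"tx":-0.1,"ty":-0.04,"tz":0.35,"roll":0,"fingers":0}
    - {"tx":-0.14,"ty":0.0,"tz":0.35,"roll":0,"fingers":0}

```text
time: 10.8
ee_pos: [479.5, 214.7, 293.6]
tool_rot: [-0.343, 0.618, 0.342, 0.619]
wrist_force: [-1.0, 0.5, 0.1]
gripper_width: 13.0
```

```bash
python3 - <<'E'
from h import *
d=snap('wrist','wrist9');snap('scene','scene9')
o=monitor.observe(); print(o['time'],o['ee_pos'],o['wrist_force'],o['gripper_width'])
im=cv2.imread('pics/wrist9.png'); cv2.imwrite('pics/w9z.png',cv2.resize(im[80:300,170:420],None,fx=3,fy=3,interpolation=cv2.INTER_CUBIC))
im=cv2.imread('pics/scene9.png'); cv2.imwrite('pics/s9z.png',cv2.resize(im[110:190,190:290],None,fx=7,fy=7,interpolation=cv2.INTER_CUBIC))
E
```

```text
10.9 [476.72332013 216.3981342  292.16146573] [ 0.14601662  0.3080003  -0.38649462] 20.762247661924967
```

View pics/w9z.png

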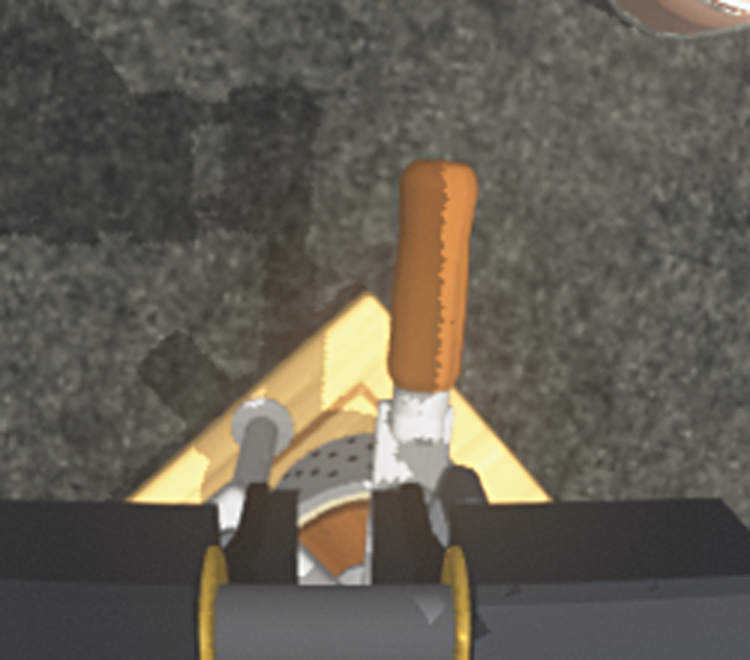

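View pics/s9z.png

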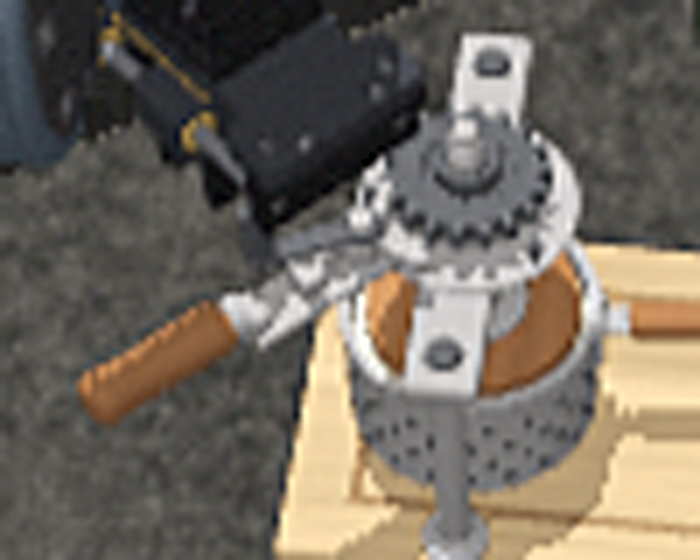

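```bash
cat >> h.py <<'E'
C=np.array([606.,155.]); ang0=np.arctan2(-.165,-.986)
def ang(p):
    v=np.asarray(p)[:2]-C; a=ang0-np.arctan2(v[1],v[0]); return (a+np.pi)%(2*np.pi)-np.pi, np.hypot(*v)
def pos(a,r=172.,t=0.):
    th=ang0-a; return C+r*np.array([np.cos(th),np.sin(th)])+t*np.array([np.sin(th),-np.cos(th)])  # t>0: clockwise
E
python3 - <<'E'
from h import *
d=load('wrist9')
for x,y in [(438,190),(425,380),(432,280)]: print(ang(wz(d,170+x/3,80+y/3,192)))
s=load('scene9')
for x,y in [(100,395),(155,365),(215,325)]: print(ang(onz(s,190+x/7,110+y/7,192)))
for a in (-.5,-.4,-.2,0,.2,.4,.6,.8,.83,.86,1.0,1.1): print(a,pos(a).round(1),'jaw',np.degrees(ang0-a-np.pi/2).round(1)%360)
E
```

```text
(np.float64(0.8063257762438454), np.float64(192.85512173127185))
(np.float64(0.8214989547752527), np.float64(132.2894229312755))
(np.float64(0.8117530895328882), np.float64(164.63604407073387))
(np.float64(0.8054132296442909), np.float64(192.60593608528274))
(np.float64(0.7988138502291378), np.float64(165.30730872680002))
(np.float64(0.8124204230266381), np.float64(132.95168564991357))
-0.5 [470.7  48.8] jaw 128.1
-0.4 [460.8  62.8] jaw 122.4
-0.2 [445.4  93.5] jaw 111.0
0 [436.4 126.6] jaw 99.5
0.2 [434.1 160.9] jaw 88.0
0.4 [438.7 194.9] jaw 76.60000000000002
0.6 [450.  227.4] jaw 65.10000000000002
0.8 [467.4 256.9] jaw 53.69999999999999
0.83 [470.6 261. ] jaw 51.89999999999998
0.86 [473.8 265. ] jaw 50.19999999999999
1.0 [490.5 282.4] jaw 42.19999999999999
1.1 [503.8 293.3] jaw 36.5
```

apply_moves:
  targets:
    - {"tx":-0.01,"ty":0.04,"tz":0,"roll":-0.03,"fingers":0.15}
    - {"tx":-0.02,"ty":0.08,"tz":0,"roll":-0.06,"fingers":0.15}
    - {"tx":-0.03,"ty":0.12,"tz":0,"roll":-0.09,"fingers":0.15}
    - {"tx":-0.04,"ty":0.142,"tz":-0.08,"roll":-0.11,"fingers":0.15}
    - {"tx":-0.04,"ty":0.142,"tz":-0.16,"roll":-0.11,"fingers":0.15}
    - {"tx":-0.04,"ty":0.142,"tz":-0.24,"roll":-0.11,"fingers":0.15}
    - {"tx":-0.04,"ty":0.142,"tz":-0.26,"roll":-0.11,"fingers":0.15}
    - {"tx":-0.04,"ty":0.142,"tz":-0.26,"roll":-0.11,"fingers":0.15}

```text
time: 11.57
ee_pos: [466.1, 257.3, 212.3]
tool_rot: [-0.316, 0.635, 0.316, 0.63]
wrist_force: [0.5, -0.1, -0.4]
gripper_width: 50.0
```

```bash
python3 - <<'E'
from h import *
d=snap('wrist','wrist10');snap('scene','scene10')
o=monitor.observe(); print(o['time'],o['ee_pos'],o['wrist_force'],o['gripper_width'])
im=cv2.imread('pics/wrist10.png'); cv2.imwrite('pics/w10z.png',cv2.resize(im[80:300,170:420],None,fx=3,fy=3,interpolation=cv2.INTER_CUBIC))
E
```

```text
11.6667 [468.72051292 258.18157469 215.27516422] [0.23442749 0.82965461 1.30514677] 50.16206974280314
```

View pics/w10z.png

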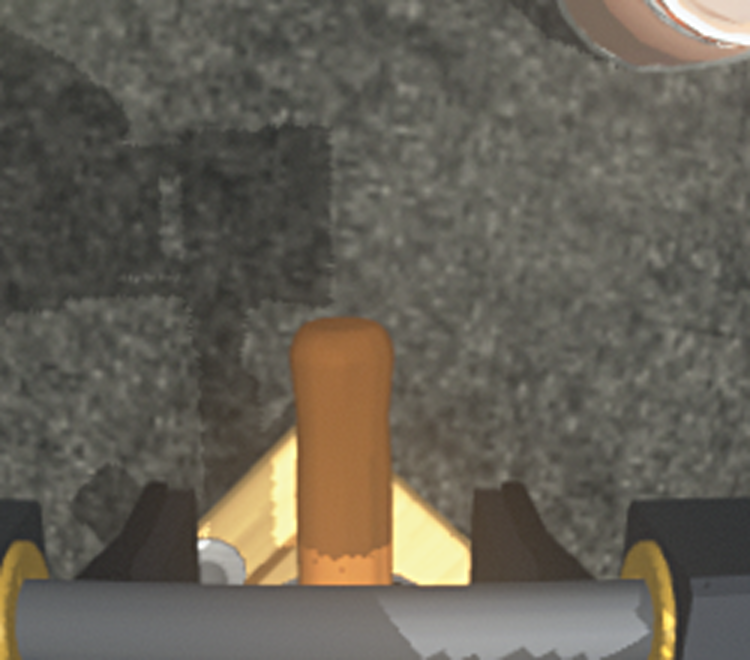

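apply_moves:
  targets:
    - {"tx":0,"ty":0,"tz":-0.08,"roll":0,"fingers":0.15}
    - {"tx":0,"ty":0,"tz":-0.16,"roll":0,"fingers":0.15}
    - {"tx":0,"ty":0,"tz":-0.24,"roll":0,"fingers":0.15}
    - {"tx":0,"ty":0,"tz":-0.24,"roll":0,"fingers":-0.17}
    - {"tx":0,"ty":0,"tz":-0.24,"roll":0,"fingers":-0.17}
    - {"tx":0,"ty":0,"tz":-0.24,"roll":0,"fingers":-0.17}
    - {"tx":0,"ty":0,"tz":-0.24,"roll":0,"fingers":-0.17}
    - {"tx":0,"ty":0,"tz":-0.24,"roll":0,"fingers":-0.17}

```text
time: 12.33
ee_pos: [469.6, 258.7, 144.8]
tool_rot: [-0.316, 0.631, 0.316, 0.634]
wrist_force: [0.0, 0.4, 0.5]
gripper_width: 36.9
```

```bash
cat >> h.py <<'E'
def rows(a0,a1,n=8,p0=None):
    p0=pos(a0) if p0 is None else np.array(p0)
    for a in np.linspace(a0,a1,n+1)[1:]:
        q=(pos(a)-p0)/300; print('a %.3f tx %.3f ty %.3f roll %.3f'%(a,q[0],q[1],-np.degrees(a-a0)/45))
E
python3 - <<'E'
from h import *
d=snap('wrist','wrist11')
o=monitor.observe(); print(o['time'],o['ee_pos'],o['wrist_force'],o['gripper_width'])
im=cv2.imread('pics/wrist11.png'); cv2.imwrite('pics/w11z.png',cv2.resize(im[80:300,170:420],None,fx=3,fy=3,interpolation=cv2.INTER_CUBIC))
rows(.81,.11);rows(.11,-.45)
E
```

```text
12.3833 [469.32708776 258.6045444  144.55896939] [ 0.30001743 -0.3385583   0.17346478] 36.31323813472794
a 0.723 tx -0.028 ty -0.041 roll 0.111
a 0.635 tx -0.053 ty -0.085 roll 0.223
a 0.548 tx -0.074 ty -0.131 roll 0.334
a 0.460 tx -0.090 ty -0.178 roll 0.446
a 0.372 tx -0.103 ty -0.227 roll 0.557
a 0.285 tx -0.111 ty -0.276 roll 0.668
a 0.198 tx -0.115 ty -0.326 roll 0.780
a 0.110 tx -0.114 ty -0.376 roll 0.891
a 0.040 tx 0.004 ty -0.040 roll 0.089
a -0.030 tx 0.010 ty -0.080 roll 0.178
a -0.100 tx 0.019 ty -0.119 roll 0.267
a -0.170 tx 0.031 ty -0.157 roll 0.357
a -0.240 tx 0.046 ty -0.194 roll 0.446
a -0.310 tx 0.063 ty -0.231 roll 0.535
a -0.380 tx 0.082 ty -0.266 roll 0.624
a -0.450 tx 0.104 ty -0.299 roll 0.713
```

View pics/w11z.png

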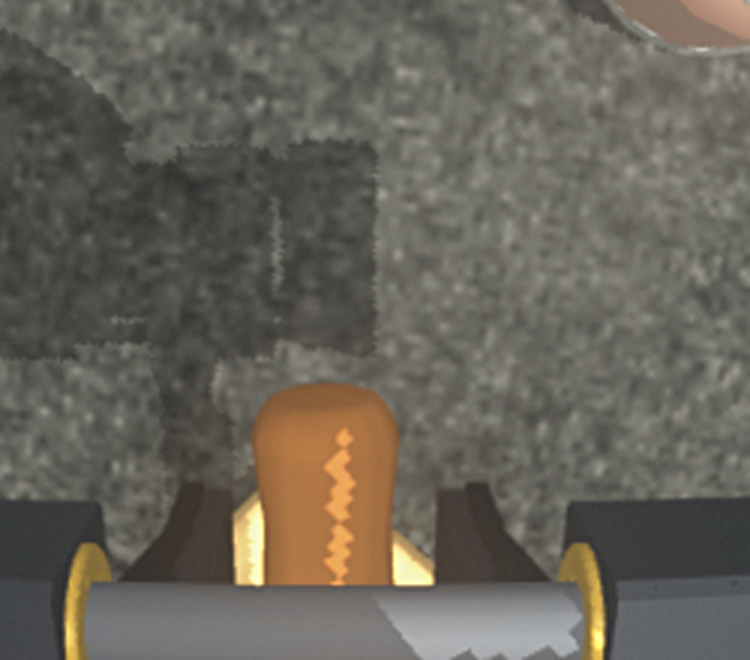

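apply_moves:
  targets:
    - {"tx":-0.028,"ty":-0.041,"tz":-0.03,"roll":0.111,"fingers":-0.17}
    - {"tx":-0.053,"ty":-0.085,"tz":-0.03,"roll":0.223,"fingers":-0.17}
    - {"tx":-0.074,"ty":-0.131,"tz":-0.03,"roll":0.334,"fingers":-0.17}
    - {"tx":-0.09,"ty":-0.178,"tz":-0.03,"roll":0.446,"fingers":-0.17}
    - {"tx":-0.103,"ty":-0.227,"tz":-0.03,"roll":0.557,"fingers":-0.17}
    - {"tx":-0.111,"ty":-0.276,"tz":-0.03,"roll":0.668,"fingers":-0.17}
    - {"tx":-0.115,"ty":-0.326,"tz":-0.03,"roll":0.78,"fingers":-0.17}
    - {"tx":-0.114,"ty":-0.376,"tz":-0.03,"roll":0.891,"fingers":-0.17}

```text
time: 13.05
ee_pos: [434.9, 145.3, 135.0]
tool_rot: [0.515, -0.484, -0.514, -0.486]
wrist_force: [1.1, 1.2, 0.0]
gripper_width: 36.4
```

```bash
python3 - <<'E'
from h import *
d=snap('wrist','wrist12');snap('scene','scene12')
o=monitor.observe(); print(o['time'],o['ee_pos'],o['wrist_force'],o['gripper_width'],o['joint_positions'])
a=cv2.resize(cv2.imread('pics/wrist12.png')[150:300,170:420],None,fx=2.2,fy=2.2); b=cv2.resize(cv2.imread('pics/scene12.png')[110:190,190:300],None,fx=5,fy=5,interpolation=cv2.INTER_CUBIC)
cv2.imwrite('pics/w12z.png',a);cv2.imwrite('pics/s12z.png',b)
E
```

```text
13.15 [434.80893759 144.26309735 134.84552427] [-0.07621611  0.82873886  0.49241971] 36.12284279809853 [ 7.58803570e-02  3.84604483e-01  1.89433245e+00 -4.37579534e-04
  8.60995490e-01 -1.54817174e+00]
```

View pics/w12z.png

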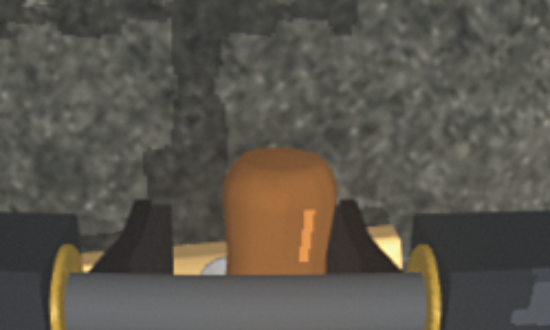

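View pics/s12z.png

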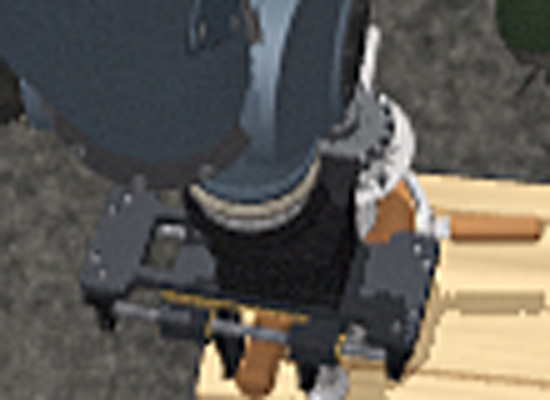

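apply_moves:
  targets:
    - {"tx":0.004,"ty":-0.04,"tz":0,"roll":0.089,"fingers":-0.17}
    - {"tx":0.01,"ty":-0.08,"tz":0,"roll":0.178,"fingers":-0.17}
    - {"tx":0.019,"ty":-0.119,"tz":0,"roll":0.267,"fingers":-0.17}
    - {"tx":0.031,"ty":-0.157,"tz":0,"roll":0.357,"fingers":-0.17}
    - {"tx":0.046,"ty":-0.194,"tz":0,"roll":0.446,"fingers":-0.17}
    - {"tx":0.063,"ty":-0.231,"tz":0,"roll":0.535,"fingers":-0.17}
    - {"tx":0.082,"ty":-0.266,"tz":0,"roll":0.624,"fingers":-0.17}
    - {"tx":0.104,"ty":-0.299,"tz":0,"roll":0.713,"fingers":-0.17}

```text
time: 13.82
ee_pos: [465.6, 56.5, 134.5]
tool_rot: [-0.628, 0.324, 0.628, 0.325]
wrist_force: [-0.2, 2.1, 0.8]
gripper_width: 36.3
```

```bash
python3 - <<'E'
from h import *
o=monitor.observe(); print(o['time'],o['ee_pos'],o['wrist_force'],o['gripper_width'],ang(o['ee_pos']))
rows(-.45,-.57)
E
```

```text
13.8167 [465.62665893  56.48645674 134.51577495] [-0.20903799  2.12773574  0.81088142] 36.3426812999511 (np.float64(-0.4461243014911962), np.float64(171.4922537281513))
a -0.465 tx 0.005 ty -0.007 roll 0.019
a -0.480 tx 0.010 ty -0.014 roll 0.038
a -0.495 tx 0.015 ty -0.021 roll 0.057
a -0.510 tx 0.021 ty -0.027 roll 0.076
a -0.525 tx 0.026 ty -0.034 roll 0.095
a -0.540 tx 0.032 ty -0.041 roll 0.115
a -0.555 tx 0.037 ty -0.047 roll 0.134
a -0.570 tx 0.043 ty -0.054 roll 0.153
```

apply_moves:
  targets:
    - {"tx":0.005,"ty":-0.007,"tz":0,"roll":0.019,"fingers":-0.17}
    - {"tx":0.01,"ty":-0.014,"tz":0,"roll":0.038,"fingers":-0.17}
    - {"tx":0.015,"ty":-0.021,"tz":0,"roll":0.057,"fingers":-0.17}
    - {"tx":0.021,"ty":-0.027,"tz":0,"roll":0.076,"fingers":-0.17}
    - {"tx":0.026,"ty":-0.034,"tz":0,"roll":0.095,"fingers":-0.17}
    - {"tx":0.032,"ty":-0.041,"tz":0,"roll":0.115,"fingers":-0.17}
    - {"tx":0.032,"ty":-0.041,"tz":0,"roll":0.115,"fingers":-0.17}
    - {"tx":0.032,"ty":-0.041,"tz":0,"roll":0.115,"fingers":-0.17}

```text
time: 14.48
ee_pos: [474.6, 43.8, 134.0]
tool_rot: [-0.642, 0.296, 0.642, 0.297]
wrist_force: [-0.0, 2.9, 0.9]
gripper_width: 36.0
```

```bash
python3 - <<'E'
from h import *
d=snap('wrist','wrist13');snap('scene','scene13')
o=monitor.observe(); print(o['time'],o['ee_pos'],o['wrist_force'],o['gripper_width'],ang(o['ee_pos']))
a=cv2.resize(cv2.imread('pics/wrist13.png')[150:300,170:420],None,fx=2.2,fy=2.2); b=cv2.resize(cv2.imread('pics/scene13.png')[110:190,190:300],None,fx=5,fy=5,interpolation=cv2.INTER_CUBIC)
cv2.imwrite('pics/w13z.png',a);cv2.imwrite('pics/s13z.png',b)
E
```

```text
14.5833 [474.59437354  43.82238433 134.03394889] [-0.00812597  2.95582449  0.98191353] 35.94811372300725 (np.float64(-0.5363983095199707), np.float64(172.1275715602959))
```

View pics/w13z.png

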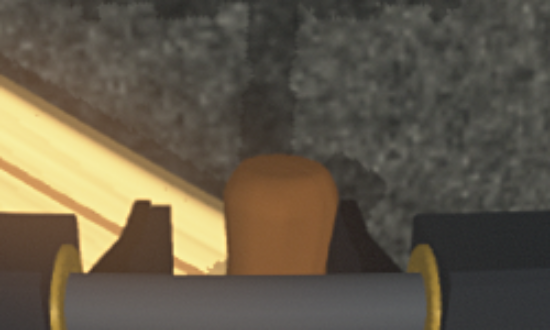

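View pics/s13z.png

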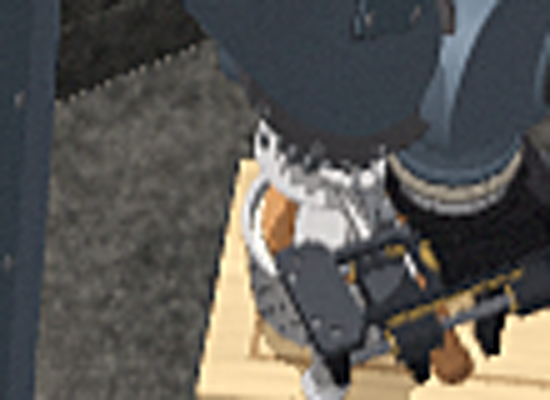

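apply_moves:
  targets:
    - {"tx":0.003,"ty":-0.003,"tz":0,"roll":0.01,"fingers":-0.17}
    - {"tx":0.006,"ty":-0.007,"tz":0,"roll":0.019,"fingers":-0.17}
    - {"tx":0.009,"ty":-0.01,"tz":0,"roll":0.029,"fingers":-0.17}
    - {"tx":0.011,"ty":-0.013,"tz":0,"roll":0.038,"fingers":-0.17}
    - {"tx":0.011,"ty":-0.013,"tz":0,"roll":0.038,"fingers":-0.17}
    - {"tx":0.011,"ty":-0.013,"tz":0,"roll":0.038,"fingers":-0.17}
    - {"tx":0.011,"ty":-0.013,"tz":0,"roll":0.038,"fingers":-0.17}
    - {"tx":0.011,"ty":-0.013,"tz":0,"roll":0.038,"fingers":-0.17}

```text
time: 15.25
ee_pos: [474.7, 44.1, 133.7]
tool_rot: [-0.643, 0.286, 0.649, 0.289]
wrist_force: [-3.9, 16.1, 4.8]
gripper_width: 36.1
```

```bash
python3 - <<'E'
from h import *
print(pos(-.569))
rows(-.569,.25,p0=(478.2,39.6)); rows(.25,1.07); rows(1.07,.3);rows(.3,-.47);rows(-.47,.3);rows(.3,1.07)
E
```

```text
[478.38279016  39.68370561]
a -0.467 tx -0.036 ty 0.046 roll -0.130
a -0.364 tx -0.069 ty 0.095 roll -0.261
a -0.262 tx -0.096 ty 0.147 roll -0.391
a -0.159 tx -0.117 ty 0.201 roll -0.521
a -0.057 tx -0.133 ty 0.258 roll -0.652
a 0.045 tx -0.143 ty 0.316 roll -0.782
a 0.148 tx -0.147 ty 0.374 roll -0.912
a 0.250 tx -0.145 ty 0.433 roll -1.043
a 0.353 tx 0.008 ty 0.058 roll -0.131
a 0.455 tx 0.022 ty 0.115 roll -0.261
a 0.557 tx 0.041 ty 0.171 roll -0.392
a 0.660 tx 0.067 ty 0.224 roll -0.522
a 0.763 tx 0.097 ty 0.274 roll -0.653
a 0.865 tx 0.132 ty 0.321 roll -0.783
a 0.968 tx 0.173 ty 0.364 roll -0.914
a 1.070 tx 0.217 ty 0.402 roll -1.044
a 0.974 tx -0.042 ty -0.036 roll 0.123
a 0.878 tx -0.080 ty -0.076 roll 0.245
a 0.781 tx -0.114 ty -0.120 roll 0.368
a 0.685 tx -0.143 ty -0.166 roll 0.490
a 0.589 tx -0.168 ty -0.215 roll 0.613
a 0.493 tx -0.189 ty -0.267 roll 0.735
a 0.396 tx -0.204 ty -0.320 roll 0.858
a 0.300 tx -0.214 ty -0.374 roll 0.980
a 0.204 tx -0.005 ty -0.055 roll 0.123
a 0.107 tx -0.004 ty -0.110 roll 0.245
a 0.011 tx 0.002 ty -0.165 roll 0.368
a -0.085 tx 0.013 ty -0.219 roll 0.490
a -0.181 tx 0.029 ty -0.272 roll 0.613
a -0.278 tx 0.050 ty -0.323 roll 0.735
a -0.374 tx 0.076 ty -0.371 roll 0.858
a -0.470 tx 0.107 ty -0.417 roll 0.980
a -0.374 tx -0.031 ty 0.046 roll -0.123
a -0.277 tx -0.057 ty 0.095 roll -0.245
a -0.181 tx -0.078 ty 0.145 roll -0.368
a -0.085 tx -0.094 ty 0.198 roll -0.490
a 0.011 tx -0.105 ty 0.252 roll -0.613
a 0.108 tx -0.111 ty 0.307 roll -0.735
a 0.204 tx -0.112 ty 0.362 roll -0.858
a 0.300 tx -0.107 ty 0.417 roll -0.980
a 0.396 tx 0.010 ty 0.054 roll -0.123
a 0.492 tx 0.025 ty 0.107 roll -0.245
a 0.589 tx 0.045 ty 0.159 roll -0.368
a 0.685 tx 0.070 ty 0.208 roll -0.490
a 0.781 tx 0.100 ty 0.254 roll -0.613
a 0.877 tx 0.134 ty 0.298 roll -0.735
a 0.974 tx 0.172 ty 0.338 roll -0.858
a 1.070 tx 0.214 ty 0.374 roll -0.980
```

apply_moves:
  targets:
    - {"tx":-0.036,"ty":0.046,"tz":0,"roll":-0.13,"fingers":-0.17}
    - {"tx":-0.069,"ty":0.095,"tz":0,"roll":-0.261,"fingers":-0.17}
    - {"tx":-0.096,"ty":0.147,"tz":0,"roll":-0.391,"fingers":-0.17}
    - {"tx":-0.117,"ty":0.201,"tz":0,"roll":-0.521,"fingers":-0.17}
    - {"tx":-0.133,"ty":0.258,"tz":0,"roll":-0.652,"fingers":-0.17}
    - {"tx":-0.143,"ty":0.316,"tz":0,"roll":-0.782,"fingers":-0.17}
    - {"tx":-0.147,"ty":0.374,"tz":0,"roll":-0.912,"fingers":-0.17}
    - {"tx":-0.146,"ty":0.404,"tz":0,"roll":-0.979,"fingers":-0.17}

```text
time: 15.92
ee_pos: [433.8, 160.5, 134.1]
tool_rot: [-0.492, 0.509, 0.491, 0.508]
wrist_force: [-1.6, -4.4, 0.7]
gripper_width: 36.0
```

```bash
python3 - <<'E'
from h import *
d=snap('wrist','wrist14');snap('scene','scene14')
o=monitor.observe(); print(o['time'],o['ee_pos'],o['wrist_force'],o['gripper_width'],ang(o['ee_pos']))
a=cv2.resize(cv2.imread('pics/wrist14.png')[150:300,170:420],None,fx=2.2,fy=2.2); b=cv2.resize(cv2.imread('pics/scene14.png')[110:190,190:300],None,fx=5,fy=5,interpolation=cv2.INTER_CUBIC)
cv2.imwrite('pics/w14z.png',np.vstack([a,b]))
rows(.2,.97)
E
```

```text
16.0167 [434.34822713 160.97544126 134.02212328] [-1.05262914 -0.83690068 -0.44948724] 36.26810211268176 (np.float64(0.20060382811631783), np.float64(171.7557481677066))
a 0.296 tx 0.005 ty 0.055 roll -0.123
a 0.393 tx 0.014 ty 0.109 roll -0.245
a 0.489 tx 0.029 ty 0.162 roll -0.368
a 0.585 tx 0.049 ty 0.214 roll -0.490
a 0.681 tx 0.074 ty 0.263 roll -0.613
a 0.778 tx 0.104 ty 0.310 roll -0.735
a 0.874 tx 0.137 ty 0.353 roll -0.858
a 0.970 tx 0.175 ty 0.393 roll -0.980
```

View pics/w14z.png

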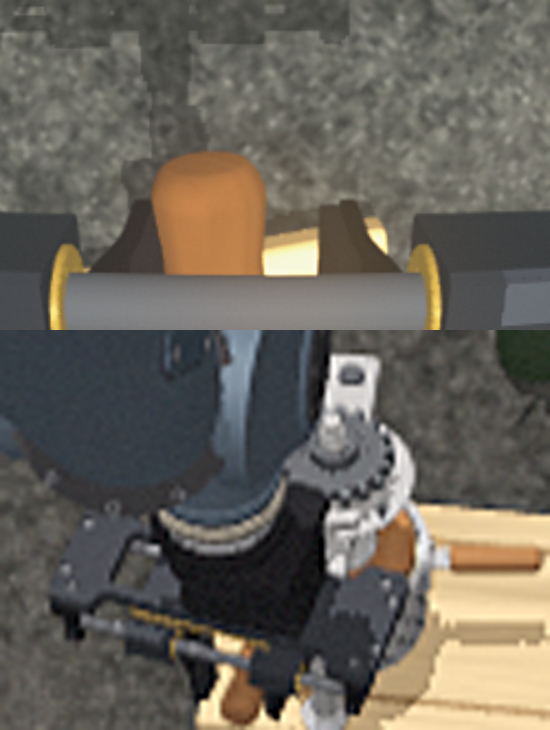

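apply_moves:
  targets:
    - {"tx":0.005,"ty":0.055,"tz":0,"roll":-0.123,"fingers":-0.17}
    - {"tx":0.014,"ty":0.109,"tz":0,"roll":-0.245,"fingers":-0.17}
    - {"tx":0.029,"ty":0.162,"tz":0,"roll":-0.368,"fingers":-0.17}
    - {"tx":0.049,"ty":0.214,"tz":0,"roll":-0.49,"fingers":-0.17}
    - {"tx":0.074,"ty":0.263,"tz":0,"roll":-0.613,"fingers":-0.17}
    - {"tx":0.104,"ty":0.31,"tz":0,"roll":-0.735,"fingers":-0.17}
    - {"tx":0.137,"ty":0.353,"tz":0,"roll":-0.858,"fingers":-0.17}
    - {"tx":0.175,"ty":0.393,"tz":0,"roll":-0.98,"fingers":-0.17}

```text
time: 16.68
ee_pos: [484.5, 277.4, 133.3]
tool_rot: [-0.264, 0.658, 0.264, 0.654]
wrist_force: [-4.4, -2.2, 1.8]
gripper_width: 36.1
```

```bash
python3 - <<'E'
from h import *
snap('scene','scene15')
o=monitor.observe(); print(o['time'],o['ee_pos'],o['wrist_force'],o['gripper_width'],ang(o['ee_pos']))
b=cv2.resize(cv2.imread('pics/scene15.png')[100:190,190:310],None,fx=5,fy=5,interpolation=cv2.INTER_CUBIC)
cv2.imwrite('pics/s15z.png',b)
rows(.97,1.11); rows(1.11,.34);
E
```

```text
16.7333 [488.66112792 279.96119092 133.69331873] [-0.53015463  0.42603946 -0.78866545] 35.91806524821353 (np.float64(0.9826524355875641), np.float64(171.41677320699114))
a 0.988 tx 0.007 ty 0.007 roll -0.022
a 1.005 tx 0.015 ty 0.014 roll -0.045
a 1.022 tx 0.022 ty 0.020 roll -0.067
a 1.040 tx 0.030 ty 0.027 roll -0.089
a 1.058 tx 0.038 ty 0.033 roll -0.111
a 1.075 tx 0.045 ty 0.039 roll -0.134
a 1.093 tx 0.053 ty 0.046 roll -0.156
a 1.110 tx 0.062 ty 0.051 roll -0.178
a 1.014 tx -0.043 ty -0.034 roll 0.123
a 0.918 tx -0.083 ty -0.073 roll 0.245
a 0.821 tx -0.118 ty -0.115 roll 0.368
a 0.725 tx -0.150 ty -0.160 roll 0.490
a 0.629 tx -0.177 ty -0.208 roll 0.613
a 0.533 tx -0.199 ty -0.259 roll 0.735
a 0.436 tx -0.216 ty -0.311 roll 0.858
a 0.340 tx -0.228 ty -0.365 roll 0.980
```

View pics/s15z.png

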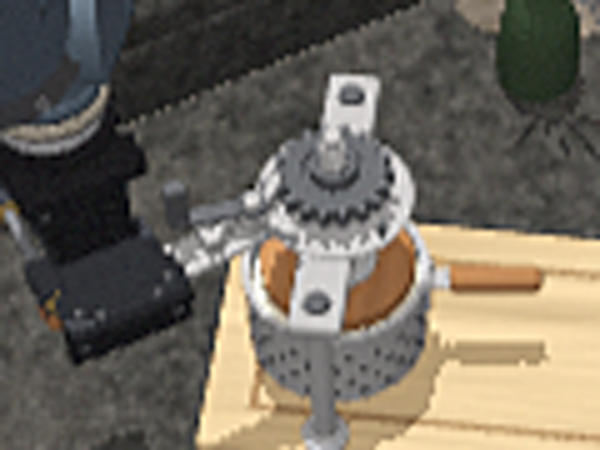

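apply_moves:
  targets:
    - {"tx":0.022,"ty":0.02,"tz":0,"roll":-0.067,"fingers":-0.17}
    - {"tx":0.045,"ty":0.039,"tz":0,"roll":-0.134,"fingers":-0.17}
    - {"tx":0.062,"ty":0.051,"tz":0,"roll":-0.178,"fingers":-0.17}
    - {"tx":0.062,"ty":0.051,"tz":0,"roll":-0.178,"fingers":-0.17}
    - {"tx":0.019,"ty":0.017,"tz":0,"roll":-0.055,"fingers":-0.17}
    - {"tx":-0.021,"ty":-0.022,"tz":0,"roll":0.067,"fingers":-0.17}
    - {"tx":-0.056,"ty":-0.064,"tz":0,"roll":0.19,"fingers":-0.17}
    - {"tx":-0.088,"ty":-0.109,"tz":0,"roll":0.312,"fingers":-0.17}

```text
time: 17.4
ee_pos: [461.9, 245.2, 134.4]
tool_rot: [-0.346, 0.615, 0.345, 0.618]
wrist_force: [1.7, 0.5, 0.6]
gripper_width: 36.1
```

```bash
python3 - <<'E'
from h import *
o=monitor.observe(); print(o['time'],o['ee_pos'],o['wrist_force'],o['gripper_width'],ang(o['ee_pos']))
rows(.725,-.045); rows(-.045,-.48,5);rows(-.48,.29); rows(.29,1.06)
E
```

```text
17.4 [461.89303837 245.24564475 134.44535211] [1.65761856 0.47430252 0.585566  ] 36.101807889977046 (np.float64(0.725297471646213), np.float64(170.0326227173964))
a 0.629 tx -0.027 ty -0.048 roll 0.123
a 0.532 tx -0.049 ty -0.099 roll 0.245
a 0.436 tx -0.066 ty -0.151 roll 0.368
a 0.340 tx -0.079 ty -0.205 roll 0.490
a 0.244 tx -0.086 ty -0.260 roll 0.613
a 0.147 tx -0.087 ty -0.315 roll 0.735
a 0.051 tx -0.084 ty -0.370 roll 0.858
a -0.045 tx -0.075 ty -0.424 roll 0.980
a -0.132 tx 0.013 ty -0.048 roll 0.111
a -0.219 tx 0.029 ty -0.095 roll 0.222
a -0.306 tx 0.050 ty -0.141 roll 0.332
a -0.393 tx 0.075 ty -0.184 roll 0.443
a -0.480 tx 0.103 ty -0.225 roll 0.554
a -0.384 tx -0.031 ty 0.046 roll -0.123
a -0.287 tx -0.058 ty 0.094 roll -0.245
a -0.191 tx -0.079 ty 0.145 roll -0.368
a -0.095 tx -0.096 ty 0.197 roll -0.490
a 0.001 tx -0.108 ty 0.251 roll -0.613
a 0.098 tx -0.114 ty 0.306 roll -0.735
a 0.194 tx -0.115 ty 0.361 roll -0.858
a 0.290 tx -0.111 ty 0.416 roll -0.980
a 0.386 tx 0.009 ty 0.054 roll -0.123
a 0.482 tx 0.024 ty 0.108 roll -0.245
a 0.579 tx 0.044 ty 0.159 roll -0.368
a 0.675 tx 0.068 ty 0.208 roll -0.490
a 0.771 tx 0.097 ty 0.255 roll -0.613
a 0.867 tx 0.131 ty 0.299 roll -0.735
a 0.964 tx 0.169 ty 0.339 roll -0.858
a 1.060 tx 0.210 ty 0.376 roll -0.980
```

apply_moves:
  targets:
    - {"tx":-0.027,"ty":-0.048,"tz":0,"roll":0.123,"fingers":-0.17}
    - {"tx":-0.049,"ty":-0.099,"tz":0,"roll":0.245,"fingers":-0.17}
    - {"tx":-0.066,"ty":-0.151,"tz":0,"roll":0.368,"fingers":-0.17}
    - {"tx":-0.079,"ty":-0.205,"tz":0,"roll":0.49,"fingers":-0.17}
    - {"tx":-0.086,"ty":-0.26,"tz":0,"roll":0.613,"fingers":-0.17}
    - {"tx":-0.087,"ty":-0.315,"tz":0,"roll":0.735,"fingers":-0.17}
    - {"tx":-0.084,"ty":-0.37,"tz":0,"roll":0.858,"fingers":-0.17}
    - {"tx":-0.075,"ty":-0.424,"tz":0,"roll":0.98,"fingers":-0.17}

```text
time: 18.07
ee_pos: [439.1, 117.5, 134.5]
tool_rot: [0.553, -0.441, -0.551, -0.443]
wrist_force: [2.4, 1.6, 0.5]
gripper_width: 35.9
```

apply_moves:
  targets:
    - {"tx":0.013,"ty":-0.048,"tz":0,"roll":0.111,"fingers":-0.17}
    - {"tx":0.029,"ty":-0.095,"tz":0,"roll":0.222,"fingers":-0.17}
    - {"tx":0.05,"ty":-0.141,"tz":0,"roll":0.332,"fingers":-0.17}
    - {"tx":0.075,"ty":-0.184,"tz":0,"roll":0.443,"fingers":-0.17}
    - {"tx":0.103,"ty":-0.225,"tz":0,"roll":0.554,"fingers":-0.17}
    - {"tx":0.072,"ty":-0.179,"tz":0,"roll":0.431,"fingers":-0.17}
    - {"tx":0.045,"ty":-0.131,"tz":0,"roll":0.309,"fingers":-0.17}
    - {"tx":0.024,"ty":-0.08,"tz":0,"roll":0.186,"fingers":-0.17}

```text
time: 18.73
ee_pos: [447.5, 92.8, 134.6]
tool_rot: [0.583, -0.403, -0.578, -0.404]
wrist_force: [1.4, -3.2, 0.5]
gripper_width: 36.1
```

```bash
python3 - <<'E'
from h import *
snap('scene','scene16');snap('wrist','wrist16')
o=monitor.observe(); print(o['time'],o['ee_pos'],o['wrist_force'],o['gripper_width'],ang(o['ee_pos']))
b=cv2.resize(cv2.imread('pics/scene16.png')[100:190,190:310],None,fx=4.5,fy=4.5,interpolation=cv2.INTER_CUBIC)
a=cv2.resize(cv2.imread('pics/wrist16.png')[200:300,170:410],None,fx=2.25,fy=2.25)
cv2.imwrite('pics/s16z.png',np.vstack([a,b]))
rows(-.191,.579); rows(.579,1.11,5)
E
```

```text
18.8333 [445.41915816  94.79809188 134.45271977] [ 0.99045799 -0.61522344  1.13382393] 35.853022370894365 (np.float64(-0.19287735407880513), np.float64(171.49482938923003))
a -0.095 tx -0.017 ty 0.053 roll -0.123
a 0.002 tx -0.028 ty 0.106 roll -0.245
a 0.098 tx -0.035 ty 0.161 roll -0.368
a 0.194 tx -0.036 ty 0.216 roll -0.490
a 0.290 tx -0.032 ty 0.271 roll -0.613
a 0.387 tx -0.022 ty 0.326 roll -0.735
a 0.483 tx -0.008 ty 0.379 roll -0.858
a 0.579 tx 0.012 ty 0.430 roll -0.980
a 0.685 tx 0.027 ty 0.054 roll -0.135
a 0.791 tx 0.060 ty 0.106 roll -0.270
a 0.898 tx 0.099 ty 0.153 roll -0.406
a 1.004 tx 0.142 ty 0.196 roll -0.541
a 1.110 tx 0.189 ty 0.234 roll -0.676
```

View pics/s16z.png

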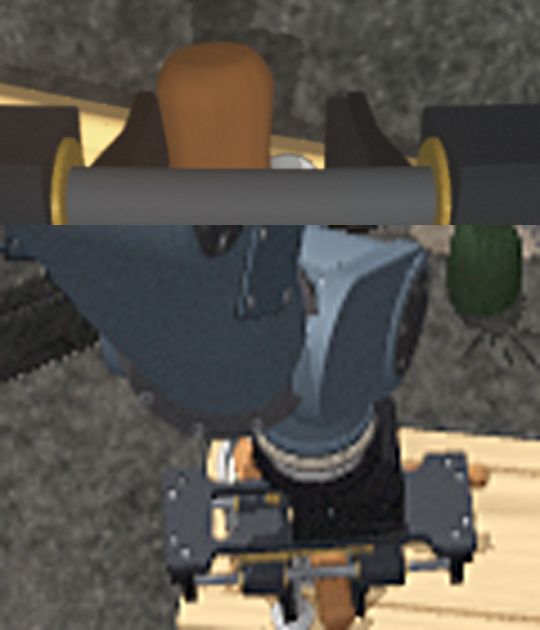

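apply_moves:
  targets:
    - {"tx":-0.017,"ty":0.053,"tz":0,"roll":-0.123,"fingers":-0.17}
    - {"tx":-0.028,"ty":0.106,"tz":0,"roll":-0.245,"fingers":-0.17}
    - {"tx":-0.035,"ty":0.161,"tz":0,"roll":-0.368,"fingers":-0.17}
    - {"tx":-0.036,"ty":0.216,"tz":0,"roll":-0.49,"fingers":-0.17}
    - {"tx":-0.032,"ty":0.271,"tz":0,"roll":-0.613,"fingers":-0.17}
    - {"tx":-0.022,"ty":0.326,"tz":0,"roll":-0.735,"fingers":-0.17}
    - {"tx":-0.008,"ty":0.379,"tz":0,"roll":-0.858,"fingers":-0.17}
    - {"tx":0.012,"ty":0.43,"tz":0,"roll":-0.98,"fingers":-0.17}

```text
time: 19.5
ee_pos: [447.8, 222.3, 134.0]
tool_rot: [-0.388, 0.593, 0.387, 0.59]
wrist_force: [-1.1, -3.6, 2.6]
gripper_width: 36.6
```

apply_moves:
  targets:
    - {"tx":0.027,"ty":0.054,"tz":0,"roll":-0.135,"fingers":-0.17}
    - {"tx":0.06,"ty":0.106,"tz":0,"roll":-0.27,"fingers":-0.17}
    - {"tx":0.099,"ty":0.153,"tz":0,"roll":-0.406,"fingers":-0.17}
    - {"tx":0.142,"ty":0.196,"tz":0,"roll":-0.541,"fingers":-0.17}
    - {"tx":0.189,"ty":0.234,"tz":0,"roll":-0.676,"fingers":-0.17}
    - {"tx":0.189,"ty":0.234,"tz":0,"roll":-0.676,"fingers":-0.17}
    - {"tx":0.146,"ty":0.2,"tz":0,"roll":-0.553,"fingers":-0.17}
    - {"tx":0.106,"ty":0.161,"tz":0,"roll":-0.431,"fingers":-0.17}

```text
time: 20.17
ee_pos: [482.5, 271.7, 134.1]
tool_rot: [-0.286, 0.645, 0.286, 0.648]
wrist_force: [2.3, 0.4, 0.2]
gripper_width: 35.8
```

```bash
python3 - <<'E'
from h import *
d=snap('scene','scene17');t=snap('top','top17')
o=monitor.observe(); print(o['time'],o['ee_pos'],o['wrist_force'],o['gripper_width'],ang(o['ee_pos']))
b=cv2.resize(cv2.imread('pics/scene17.png')[100:190,190:310],None,fx=6,fy=6,interpolation=cv2.INTER_CUBIC)
cv2.imwrite('pics/s17z.png',b)
rows(.918,.148); rows(.148,-.48,7)
E
```

```text
20.2667 [478.67386479 269.79303275 133.83595553] [ 0.22300128  0.71016008 -0.50407758] 36.073333137547664 (np.float64(0.8994865982933931), np.float64(171.43332545120023))
a 0.822 tx -0.036 ty -0.042 roll 0.123
a 0.726 tx -0.067 ty -0.087 roll 0.245
a 0.629 tx -0.094 ty -0.135 roll 0.368
a 0.533 tx -0.116 ty -0.186 roll 0.490
a 0.437 tx -0.134 ty -0.238 roll 0.613
a 0.341 tx -0.146 ty -0.292 roll 0.735
a 0.244 tx -0.153 ty -0.347 roll 0.858
a 0.148 tx -0.155 ty -0.402 roll 0.980
a 0.058 tx 0.003 ty -0.051 roll 0.114
a -0.031 tx 0.011 ty -0.102 roll 0.228
a -0.121 tx 0.023 ty -0.152 roll 0.343
a -0.211 tx 0.040 ty -0.201 roll 0.457
a -0.301 tx 0.061 ty -0.248 roll 0.571
a -0.390 tx 0.086 ty -0.292 roll 0.685
a -0.480 tx 0.115 ty -0.335 roll 0.800
```

View pics/s17z.png

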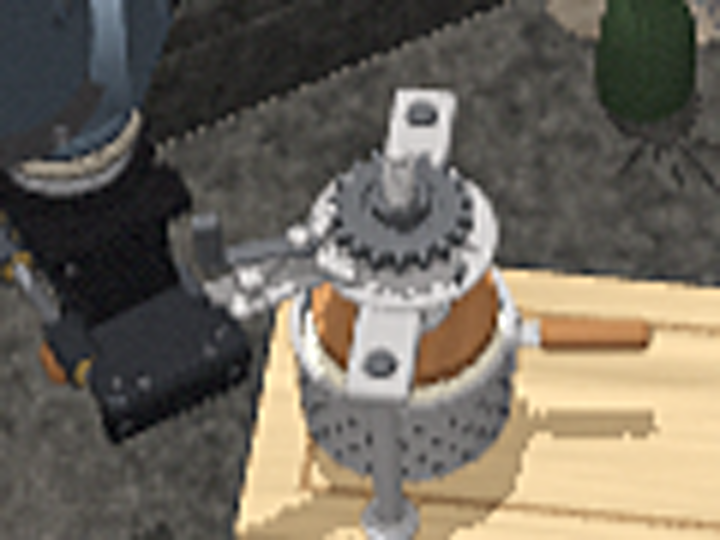

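apply_moves:
  targets:
    - {"tx":-0.036,"ty":-0.042,"tz":0,"roll":0.123,"fingers":-0.17}
    - {"tx":-0.067,"ty":-0.087,"tz":0,"roll":0.245,"fingers":-0.17}
    - {"tx":-0.094,"ty":-0.135,"tz":0,"roll":0.368,"fingers":-0.17}
    - {"tx":-0.116,"ty":-0.186,"tz":0,"roll":0.49,"fingers":-0.17}
    - {"tx":-0.134,"ty":-0.238,"tz":0,"roll":0.613,"fingers":-0.17}
    - {"tx":-0.146,"ty":-0.292,"tz":0,"roll":0.735,"fingers":-0.17}
    - {"tx":-0.153,"ty":-0.347,"tz":0,"roll":0.858,"fingers":-0.17}
    - {"tx":-0.155,"ty":-0.402,"tz":0,"roll":0.98,"fingers":-0.17}

```text
time: 20.93
ee_pos: [435.7, 150.9, 134.6]
tool_rot: [0.507, -0.492, -0.506, -0.495]
wrist_force: [1.3, 1.3, 1.2]
gripper_width: 35.9
```

apply_moves:
  targets:
    - {"tx":0.003,"ty":-0.051,"tz":0,"roll":0.114,"fingers":-0.17}
    - {"tx":0.011,"ty":-0.102,"tz":0,"roll":0.228,"fingers":-0.17}
    - {"tx":0.023,"ty":-0.152,"tz":0,"roll":0.343,"fingers":-0.17}
    - {"tx":0.04,"ty":-0.201,"tz":0,"roll":0.457,"fingers":-0.17}
    - {"tx":0.061,"ty":-0.248,"tz":0,"roll":0.571,"fingers":-0.17}
    - {"tx":0.086,"ty":-0.292,"tz":0,"roll":0.685,"fingers":-0.17}
    - {"tx":0.115,"ty":-0.335,"tz":0,"roll":0.8,"fingers":-0.17}
    - {"tx":0.115,"ty":-0.335,"tz":0,"roll":0.8,"fingers":-0.17}

```text
time: 21.6
ee_pos: [472.1, 48.4, 134.6]
tool_rot: [0.635, -0.314, -0.631, -0.315]
wrist_force: [0.5, 0.7, 0.0]
gripper_width: 35.9
```

apply_moves:
  targets:
    - {"tx":-0.031,"ty":0.046,"tz":0,"roll":-0.123,"fingers":-0.17}
    - {"tx":-0.058,"ty":0.094,"tz":0,"roll":-0.245,"fingers":-0.17}
    - {"tx":-0.079,"ty":0.145,"tz":0,"roll":-0.368,"fingers":-0.17}
    - {"tx":-0.096,"ty":0.197,"tz":0,"roll":-0.49,"fingers":-0.17}
    - {"tx":-0.108,"ty":0.251,"tz":0,"roll":-0.613,"fingers":-0.17}
    - {"tx":-0.114,"ty":0.306,"tz":0,"roll":-0.735,"fingers":-0.17}
    - {"tx":-0.115,"ty":0.361,"tz":0,"roll":-0.858,"fingers":-0.17}
    - {"tx":-0.111,"ty":0.416,"tz":0,"roll":-0.98,"fingers":-0.17}

```text
time: 22.27
ee_pos: [435.0, 175.6, 134.3]
tool_rot: [-0.468, 0.531, 0.467, 0.53]
wrist_force: [0.8, -4.6, 0.7]
gripper_width: 36.2
```

apply_moves:
  targets:
    - {"tx":0.009,"ty":0.054,"tz":0,"roll":-0.123,"fingers":-0.17}
    - {"tx":0.024,"ty":0.108,"tz":0,"roll":-0.245,"fingers":-0.17}
    - {"tx":0.044,"ty":0.159,"tz":0,"roll":-0.368,"fingers":-0.17}
    - {"tx":0.068,"ty":0.208,"tz":0,"roll":-0.49,"fingers":-0.17}
    - {"tx":0.097,"ty":0.255,"tz":0,"roll":-0.613,"fingers":-0.17}
    - {"tx":0.131,"ty":0.299,"tz":0,"roll":-0.735,"fingers":-0.17}
    - {"tx":0.169,"ty":0.339,"tz":0,"roll":-0.858,"fingers":-0.17}
    - {"tx":0.21,"ty":0.376,"tz":0,"roll":-0.98,"fingers":-0.17}

```text
time: 22.93
ee_pos: [495.1, 288.6, 133.6]
tool_rot: [-0.234, 0.67, 0.234, 0.665]
wrist_force: [-4.2, -2.7, 2.1]
gripper_width: 36.0
```

```bash
python3 - <<'E'
from h import *
d=snap('scene','scene18');t=snap('top','top18')
o=monitor.observe(); print(o['time'],o['ee_pos'],o['wrist_force'],o['gripper_width'],ang(o['ee_pos']))
b=cv2.resize(cv2.imread('pics/scene18.png')[100:190,190:310],None,fx=6,fy=6,interpolation=cv2.INTER_CUBIC)
cv2.imwrite('pics/s18z.png',b)
for L in (0,10,20,30): print(L,(proj(d,(606,155,225+L))-[190,100])*6)
rows(1.06,.29)
E
```

```text
23.0333 [498.80761646 289.9122216  133.85245587] [ 0.00223943 -0.63452837  0.28387606] 36.44871699548933 (np.float64(1.0652035076104172), np.float64(172.31225907262265))
0 [395.84417814 172.81629076]
10 [395.18290789 159.96722716]
20 [394.51398819 146.96952818]
30 [393.83728555 133.82059974]
a 0.964 tx -0.041 ty -0.037 roll 0.123
a 0.868 tx -0.079 ty -0.077 roll 0.245
a 0.771 tx -0.112 ty -0.121 roll 0.368
a 0.675 tx -0.142 ty -0.168 roll 0.490
a 0.579 tx -0.166 ty -0.217 roll 0.613
a 0.483 tx -0.186 ty -0.268 roll 0.735
a 0.386 tx -0.200 ty -0.322 roll 0.858
a 0.290 tx -0.210 ty -0.376 roll 0.980
```

View pics/s18z.png

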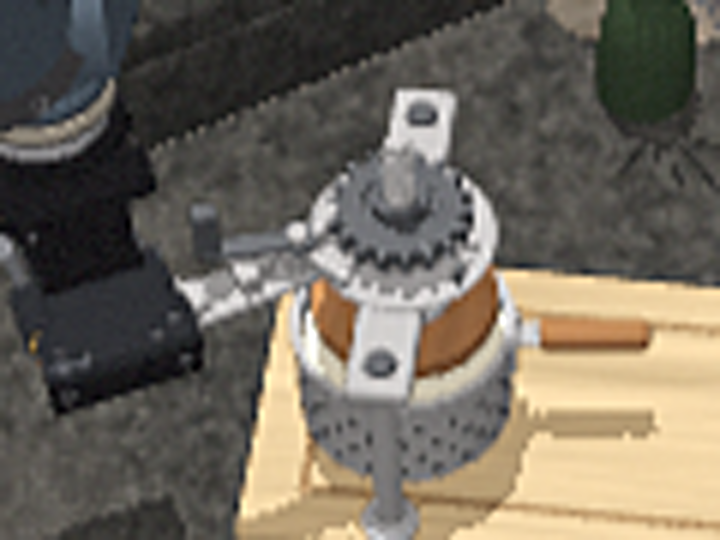

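```bash
python3 - <<'E'
from h import *
L=[]
for f in ['scene0','scene15','scene17','scene18']:
    L.append(cv2.resize(cv2.imread(f'pics/{f}.png')[112:168,238:280],None,fx=4.6,fy=8,interpolation=cv2.INTER_NEAREST))
cv2.imwrite('pics/cmp.png',np.hstack(L))
d=load('scene0')
for l in (0,10,20,30): print(l,proj(d,(606,155,225+l)),(proj(d,(606,155,225+l))[1]-112)*8)
# plate front rim bottom vs mould rim
E
```

```text
0 [255.97402969 128.80271513] 134.4217210110064
10 [255.86381798 126.66120453] 117.28963621551509
20 [255.75233137 124.49492136] 99.9593709107562
30 [255.63954759 122.30343329] 82.42746632315743
```

View pics/cmp.png

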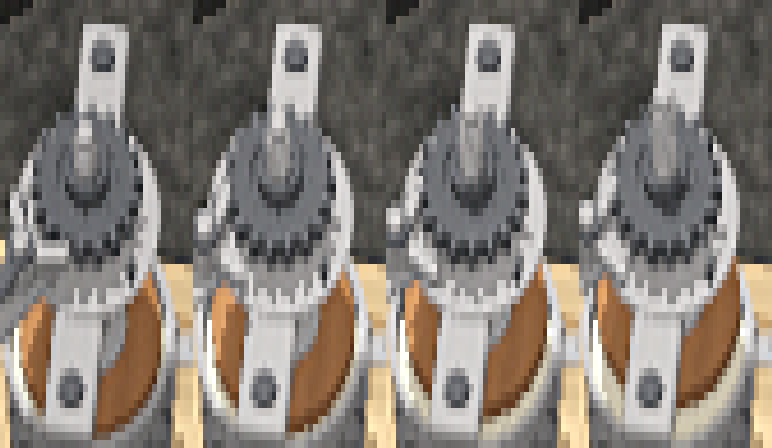

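apply_moves:
  targets:
    - {"tx":-0.041,"ty":-0.037,"tz":0,"roll":0.123,"fingers":-0.17}
    - {"tx":-0.079,"ty":-0.077,"tz":0,"roll":0.245,"fingers":-0.17}
    - {"tx":-0.112,"ty":-0.121,"tz":0,"roll":0.368,"fingers":-0.17}
    - {"tx":-0.142,"ty":-0.168,"tz":0,"roll":0.49,"fingers":-0.17}
    - {"tx":-0.166,"ty":-0.217,"tz":0,"roll":0.613,"fingers":-0.17}
    - {"tx":-0.186,"ty":-0.268,"tz":0,"roll":0.735,"fingers":-0.17}
    - {"tx":-0.2,"ty":-0.322,"tz":0,"roll":0.858,"fingers":-0.17}
    - {"tx":-0.21,"ty":-0.376,"tz":0,"roll":0.98,"fingers":-0.17}

```text
time: 23.7
ee_pos: [435.2, 175.2, 134.5]
tool_rot: [-0.471, 0.527, 0.47, 0.529]
wrist_force: [0.6, 1.6, -0.4]
gripper_width: 36.3
```

apply_moves:
  targets:
    - {"tx":-0.004,"ty":-0.055,"tz":0,"roll":0.123,"fingers":-0.17}
    - {"tx":-0.003,"ty":-0.11,"tz":0,"roll":0.245,"fingers":-0.17}
    - {"tx":0.003,"ty":-0.165,"tz":0,"roll":0.368,"fingers":-0.17}
    - {"tx":0.015,"ty":-0.219,"tz":0,"roll":0.49,"fingers":-0.17}
    - {"tx":0.032,"ty":-0.271,"tz":0,"roll":0.613,"fingers":-0.17}
    - {"tx":0.053,"ty":-0.322,"tz":0,"roll":0.735,"fingers":-0.17}
    - {"tx":0.08,"ty":-0.37,"tz":0,"roll":0.858,"fingers":-0.17}
    - {"tx":0.111,"ty":-0.416,"tz":0,"roll":0.98,"fingers":-0.17}

```text
time: 24.37
ee_pos: [467.9, 50.3, 134.3]
tool_rot: [0.634, -0.313, -0.634, -0.313]
wrist_force: [-0.1, 2.3, -0.3]
gripper_width: 36.4
```

apply_moves:
  targets:
    - {"tx":-0.031,"ty":0.046,"tz":0,"roll":-0.123,"fingers":-0.17}
    - {"tx":-0.058,"ty":0.094,"tz":0,"roll":-0.245,"fingers":-0.17}
    - {"tx":-0.079,"ty":0.145,"tz":0,"roll":-0.368,"fingers":-0.17}
    - {"tx":-0.096,"ty":0.197,"tz":0,"roll":-0.49,"fingers":-0.17}
    - {"tx":-0.108,"ty":0.251,"tz":0,"roll":-0.613,"fingers":-0.17}
    - {"tx":-0.114,"ty":0.306,"tz":0,"roll":-0.735,"fingers":-0.17}
    - {"tx":-0.115,"ty":0.361,"tz":0,"roll":-0.858,"fingers":-0.17}
    - {"tx":-0.111,"ty":0.416,"tz":0,"roll":-0.98,"fingers":-0.17}

```text
time: 25.03
ee_pos: [435.3, 175.1, 134.6]
tool_rot: [-0.469, 0.53, 0.467, 0.53]
wrist_force: [1.4, -3.5, 2.3]
gripper_width: 36.3
```

apply_moves:
  targets:
    - {"tx":0.009,"ty":0.054,"tz":0,"roll":-0.123,"fingers":-0.17}
    - {"tx":0.024,"ty":0.108,"tz":0,"roll":-0.245,"fingers":-0.17}
    - {"tx":0.044,"ty":0.159,"tz":0,"roll":-0.368,"fingers":-0.17}
    - {"tx":0.068,"ty":0.208,"tz":0,"roll":-0.49,"fingers":-0.17}
    - {"tx":0.097,"ty":0.255,"tz":0,"roll":-0.613,"fingers":-0.17}
    - {"tx":0.131,"ty":0.299,"tz":0,"roll":-0.735,"fingers":-0.17}
    - {"tx":0.169,"ty":0.339,"tz":0,"roll":-0.858,"fingers":-0.17}
    - {"tx":0.21,"ty":0.376,"tz":0,"roll":-0.98,"fingers":-0.17}

```text
time: 25.7
ee_pos: [495.0, 287.8, 133.6]
tool_rot: [-0.235, 0.669, 0.235, 0.665]
wrist_force: [-4.6, -2.0, 1.8]
gripper_width: 36.3
```

```bash
python3 - <<'E'
from h import *
d=snap('scene','scene19');t=snap('top','top19')
o=monitor.observe(); print(o['time'],o['ee_pos'],o['wrist_force'],o['gripper_width'],ang(o['ee_pos']))
L=[]
for f in ['scene0','scene15','scene18','scene19']:
    L.append(cv2.resize(cv2.imread(f'pics/{f}.png')[112:178,238:280],None,fx=4.6,fy=8,interpolation=cv2.INTER_NEAREST))
cv2.imwrite('pics/cmp2.png',np.hstack(L))
for z in (102,112,122,132): # plate top front edge
    print(z,(proj(d,(606-50.3,155-8,z))-[238,112])*[4.6,8])
E
```

```text
25.8 [498.62952155 289.25312195 133.89276025] [-0.49000948 -0.44275583  0.01536591] 36.29961557445325 (np.float64(1.0620072910005725), np.float64(171.9078834568762))
102 [ 78.56083777 430.95826431]
112 [ 78.05676684 416.30455583]
122 [ 77.54715873 401.48987776]
132 [ 77.03192172 386.51156312]
```

View pics/cmp2.png

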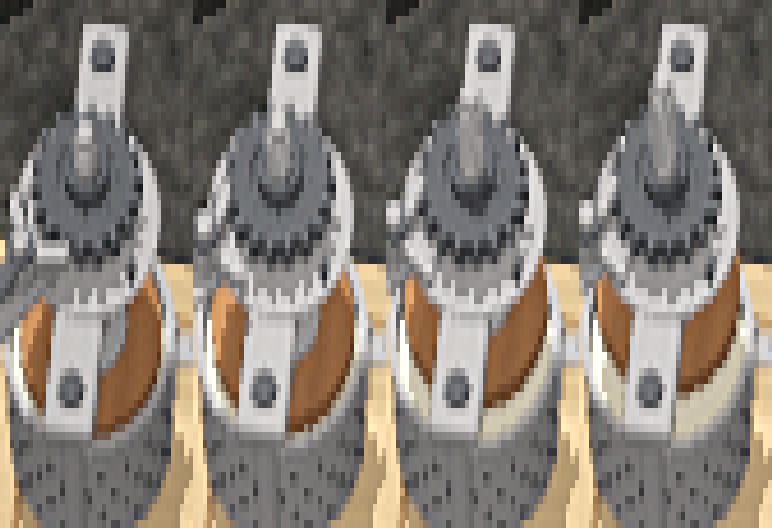

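apply_moves:
  targets:
    - {"tx":-0.015,"ty":-0.013,"tz":0,"roll":0.04,"fingers":0.1}
    - {"tx":-0.015,"ty":-0.013,"tz":0,"roll":0.04,"fingers":0.15}
    - {"tx":-0.015,"ty":-0.013,"tz":0.1,"roll":0.04,"fingers":0.15}
    - {"tx":-0.015,"ty":-0.013,"tz":0.22,"roll":0.04,"fingers":0.15}
    - {"tx":-0.015,"ty":-0.013,"tz":0.35,"roll":0.04,"fingers":0.15}
    - {"tx":-0.015,"ty":-0.013,"tz":0.47,"roll":0.04,"fingers":0.15}
    - {"tx":-0.015,"ty":-0.013,"tz":0.56,"roll":0.04,"fingers":0.15}
    - {"tx":-0.015,"ty":-0.013,"tz":0.56,"roll":0.04,"fingers":0.15}

```text
time: 26.47
ee_pos: [497.4, 285.4, 309.3]
tool_rot: [-0.247, 0.657, 0.246, 0.668]
wrist_force: [0.3, 0.3, -0.2]
gripper_width: 49.8
```

```bash
python3 - <<'E'
from h import *
d=snap('scene','scene20');t=snap('top','top20');snap('wrist','wrist20')
o=monitor.observe(); print(o['time'],o['ee_pos'],o['wrist_force'],o['gripper_width'],ang(o['ee_pos']))
cv2.imwrite('pics/s20z.png',cv2.resize(cv2.imread('pics/scene20.png')[100:200,190:330],None,fx=5.5,fy=5.5,interpolation=cv2.INTER_CUBIC))
cv2.imwrite('pics/t20z.png',cv2.resize(cv2.imread('pics/top20.png')[110:210,180:320],None,fx=5.5,fy=5.5,interpolation=cv2.INTER_CUBIC))
E
```

```text
26.6167 [493.04249097 283.99274371 301.67212923] [-0.2886819  -0.20362458 -0.84493153] 49.718820278406795 (np.float64(1.0173827719260675), np.float64(171.45998593496952))
```

View pics/s20z.png

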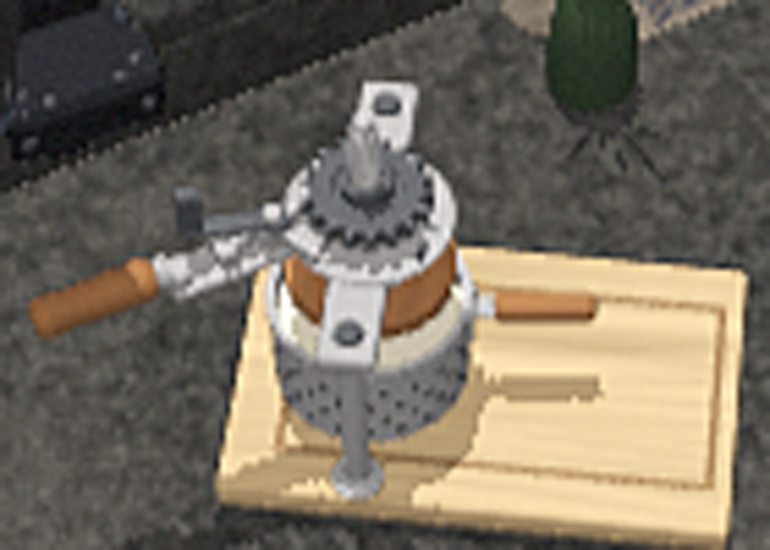

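View pics/t20z.png

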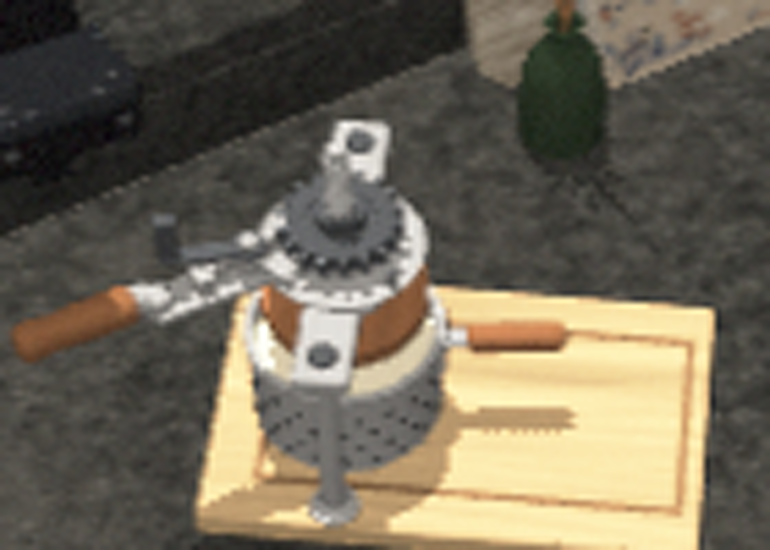

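```bash
python3 - <<'E'
from h import *
d=load('scene20');t=load('top20')
S=lambda x,y:(190+x/5.5,100+y/5.5); T=lambda x,y:(180+x/5.5,110+y/5.5)
for f,cam,(a,b) in [(S,d,((495,304),(597,305))),(T,t,((468,335),(566,334)))]:
    p=onz(cam,*f(*a),88)[:2];q=onz(cam,*f(*b),88)[:2]; v=(q-p); print(p,q,np.degrees(np.arctan2(v[1],v[0])),np.linalg.norm(v), np.linalg.norm(q-C), 'ax',(q-C)/np.linalg.norm(q-C))
for n,f,cam,pts in [('s',S,d,((745,272),(725,520),(218,487))),('t',T,t,((714,310),(690,550),(198,520)))]:
    P=[onz(cam,*f(*x),26)[:2].round(1) for x in pts]; print(n,P,[np.degrees(np.arctan2(*(P[i+1]-P[i])[::-1])) for i in (0,1)])
E
```

```text
[628.64316991  83.95018471] [644.62251528  24.90283245] -74.85736475416125 61.171310984858664 135.7091437300483 ax [ 0.28459774 -0.95864703]
[629.21871235  85.25547273] [645.73847143  27.27210272] -74.09747596035098 60.29074255513945 133.76681896160608 ax [ 0.29707271 -0.95485486]
s [array([741.4, -49.9]), array([556.2, -79.2]), array([496.4, 219.4])] [np.float64(-171.00989886393182), np.float64(101.32469181926643)]
t [array([740.2, -49.5]), array([550.6, -76.2]), array([493.9, 220.1])] [np.float64(-171.9841589647063), np.float64(100.83316154015606)]
```

apply_moves:
  targets:
    - {"tx":0.062,"ty":-0.102,"tz":0,"roll":-0.07,"fingers":0.15}
    - {"tx":0.123,"ty":-0.204,"tz":0,"roll":-0.14,"fingers":0.15}
    - {"tx":0.185,"ty":-0.306,"tz":0,"roll":-0.21,"fingers":0.15}
    - {"tx":0.246,"ty":-0.409,"tz":0,"roll":-0.28,"fingers":0.15}
    - {"tx":0.308,"ty":-0.511,"tz":0,"roll":-0.35,"fingers":0.15}
    - {"tx":0.369,"ty":-0.613,"tz":0,"roll":-0.42,"fingers":0.15}
    - {"tx":0.431,"ty":-0.715,"tz":0,"roll":-0.49,"fingers":0.15}
    - {"tx":0.492,"ty":-0.817,"tz":0,"roll":-0.56,"fingers":0.15}

```text
time: 27.28
ee_pos: [640.6, 37.8, 299.1]
tool_rot: [-0.094, 0.702, 0.095, 0.699]
wrist_force: [0.7, 0.5, 0.4]
gripper_width: 50.3
```

apply_moves:
  targets:
    - {"tx":0,"ty":0,"tz":-0.1,"roll":0,"fingers":0.15}
    - {"tx":0,"ty":0,"tz":-0.2,"roll":0,"fingers":0.15}
    - {"tx":0,"ty":0,"tz":-0.3,"roll":0,"fingers":0.15}
    - {"tx":0,"ty":0,"tz":-0.4,"roll":0,"fingers":0.15}
    - {"tx":0,"ty":0,"tz":-0.5,"roll":0,"fingers":0.15}
    - {"tx":0,"ty":0,"tz":-0.58,"roll":0,"fingers":0.15}
    - {"tx":0,"ty":0,"tz":-0.6,"roll":0,"fingers":0.15}
    - {"tx":0,"ty":0,"tz":-0.6,"roll":0,"fingers":0.15}

```text
time: 27.95
ee_pos: [638.0, 39.7, 117.9]
tool_rot: [-0.095, 0.704, 0.096, 0.698]
wrist_force: [0.3, -0.4, 0.7]
gripper_width: 49.6
```

```bash
python3 - <<'E'
from h import *
d=snap('scene','scene21');snap('wrist','wrist21')
o=monitor.observe(); print(o['time'],o['ee_pos'],o['wrist_force'],o['gripper_width'],o['joint_positions'])
m=R.from_quat(o['tool_rot']).as_matrix(); print(np.degrees(np.arctan2(m[1,2],m[0,2])))
cv2.imwrite('pics/s21z.png',cv2.resize(cv2.imread('pics/scene21.png')[70:200,190:340],None,fx=4.5,fy=4.5,interpolation=cv2.INTER_CUBIC))
E
```

```text
28.05 [641.51709577  39.45055023 122.07022132] [-0.54228659 -0.42624264  0.39383401] 50.08434353984173 [-1.12134999e-01  6.22711439e-01  1.44420732e+00 -3.76789028e-05
  1.07476838e+00 -3.83491632e-01]
15.548617409742105
```

View pics/wrist21.png

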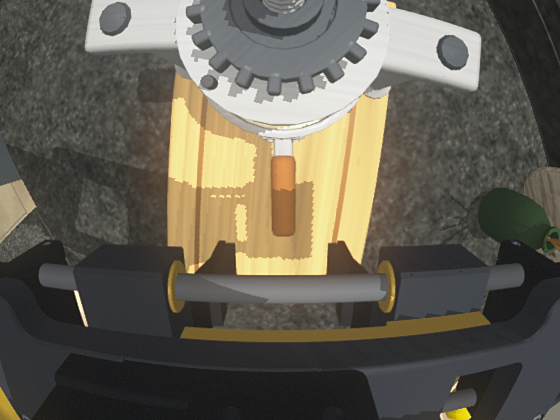

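View pics/s21z.png

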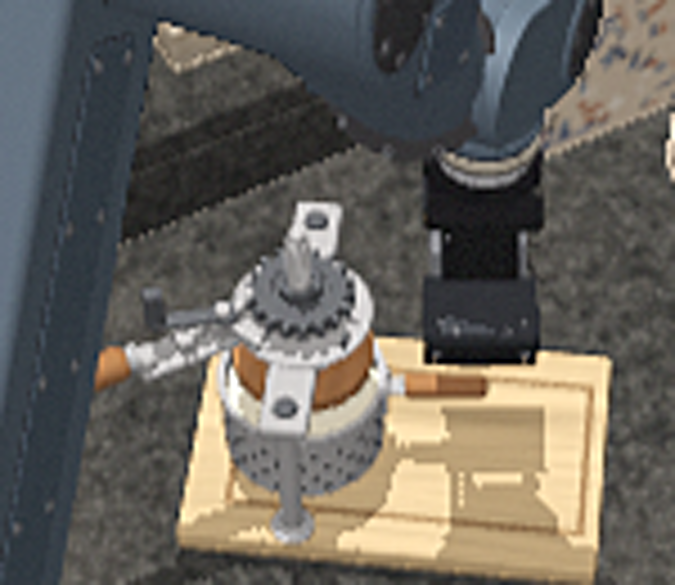

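```bash
python3 - <<'E'
from h import *
d=load('wrist21')
for v,z in ((237,86),(237,92),(157,90)):
    for u in (284,):
        p=wz(d,u,v,z)[:2]; print(p,np.linalg.norm(p-C))
p1=wz(d,284,237,88)[:2];p0=wz(d,284,157,88)[:2];v=p1-p0;v/=np.linalg.norm(v);print(np.degrees(np.arctan2(v[1],v[0])),(np.array([641.5,39.5])-p1)@v,np.cross(v,np.array([641.5,39.5])-p1))
E
```

```text
[645.26364025  27.27738398] 133.621480639854
[644.6379856   29.41364496] 131.3956867730753
[628.67309954  86.33730567] 72.30930116225525
-74.32509993018228 -12.042963925002224 -0.3129760298250308<stdin>:6: DeprecationWarning: Arrays of 2-dimensional vectors are deprecated. Use arrays of 3-dimensional vectors instead. (deprecated in NumPy 2.0)
```

apply_moves:
  targets:
    - {"tx":0,"ty":0,"tz":-0.07,"roll":0,"fingers":0.15}
    - {"tx":0,"ty":0,"tz":-0.14,"roll":0,"fingers":0.15}
    - {"tx":0,"ty":0,"tz":-0.2,"roll":0,"fingers":0.15}
    - {"tx":0,"ty":0,"tz":-0.24,"roll":0,"fingers":0.15}
    - {"tx":0,"ty":0,"tz":-0.255,"roll":0,"fingers":0.15}
    - {"tx":0,"ty":0,"tz":-0.255,"roll":0,"fingers":0.15}
    - {"tx":0,"ty":0,"tz":-0.255,"roll":0,"fingers":-0.3}
    - {"tx":0,"ty":0,"tz":-0.255,"roll":0,"fingers":-0.3}
  squeeze: 12

```text
time: 28.72
ee_pos: [642.7, 39.5, 47.1]
tool_rot: [-0.096, 0.7, 0.095, 0.702]
wrist_force: [-0.1, 0.1, -0.4]
gripper_width: 43.2
```

```bash
python3 - <<'E'
from h import *
d=snap('scene','scene22');snap('wrist','wrist22')
o=monitor.observe(); print(o['time'],o['ee_pos'],o['wrist_force'],o['gripper_width'])
cv2.imwrite('pics/w22z.png',cv2.resize(cv2.imread('pics/wrist22.png')[100:340,130:440],None,fx=2.5,fy=2.5,interpolation=cv2.INTER_CUBIC))
E
```

```text
28.8167 [642.40420093  39.4870037   46.9001216 ] [0.69710579 0.69382577 0.13192236] 36.2491424826471
```

View pics/w22z.png

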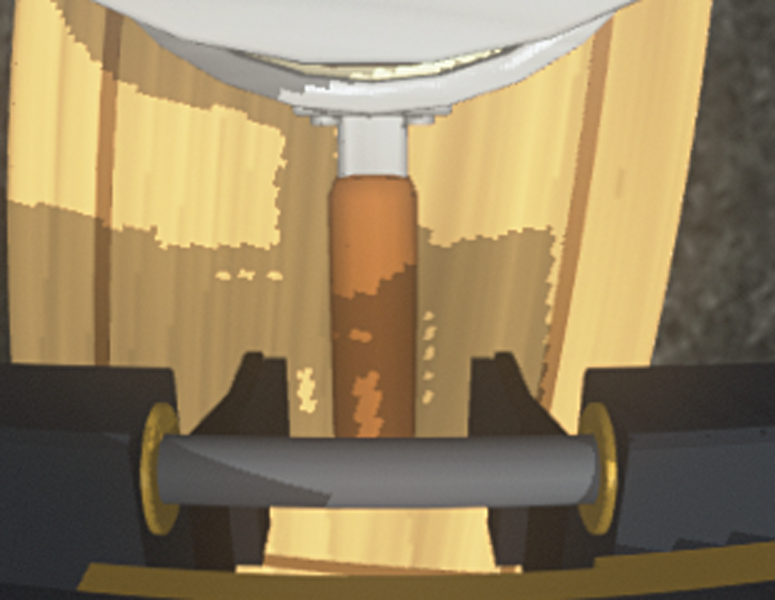

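apply_moves:
  targets:
    - {"tx":0,"ty":0,"tz":-0.02,"roll":0,"fingers":-0.3}
    - {"tx":0,"ty":0,"tz":-0.02,"roll":0,"fingers":-0.3}
    - {"tx":0,"ty":0,"tz":-0.02,"roll":0,"fingers":-1}
    - {"tx":0,"ty":0,"tz":-0.02,"roll":0,"fingers":-1}
    - {"tx":0,"ty":0,"tz":-0.02,"roll":0,"fingers":-1}
    - {"tx":0,"ty":0,"tz":-0.02,"roll":0,"fingers":-1}
    - {"tx":0,"ty":0,"tz":-0.02,"roll":0,"fingers":-1}
    - {"tx":0,"ty":0,"tz":-0.023,"roll":0,"fingers":-1}
  squeeze: 12

```text
time: 29.48
ee_pos: [641.5, 39.4, 39.3]
tool_rot: [-0.096, 0.701, 0.096, 0.701]
wrist_force: [-2.1, -0.5, 7.5]
gripper_width: 17.6
```

```bash
python3 - <<'E'
from h import *
d=snap('wrist','wrist23')
o=monitor.observe(); print(o['time'],o['ee_pos'],o['wrist_force'],o['gripper_width'])
cv2.imwrite('pics/w23z.png',cv2.resize(cv2.imread('pics/wrist23.png')[100:340,130:440],None,fx=2.5,fy=2.5,interpolation=cv2.INTER_CUBIC))
E
```

```text
29.5333 [641.49387911  39.44274121  39.34264283] [-1.4672311   0.71970377  5.337921  ] 17.592274570446907
```

View pics/w23z.png

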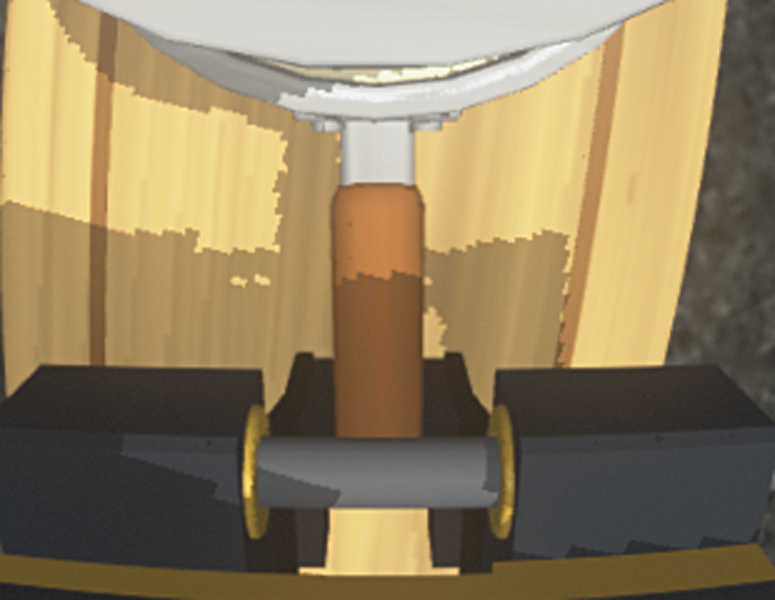

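apply_moves:
  targets:
    - {"tx":0.003,"ty":-0.015,"tz":0,"roll":0,"fingers":-1}
    - {"tx":0.007,"ty":-0.04,"tz":0,"roll":0,"fingers":-1}
    - {"tx":0.012,"ty":-0.07,"tz":0,"roll":0,"fingers":-1}
    - {"tx":0.017,"ty":-0.1,"tz":0,"roll":0,"fingers":-1}
    - {"tx":0.023,"ty":-0.13,"tz":0,"roll":0,"fingers":-1}
    - {"tx":0.028,"ty":-0.16,"tz":0,"roll":0,"fingers":-1}
    - {"tx":0.033,"ty":-0.19,"tz":0,"roll":0,"fingers":-1}
    - {"tx":0.037,"ty":-0.21,"tz":0,"roll":0,"fingers":-1}

```text
time: 30.2
ee_pos: [652.0, -22.3, 38.8]
tool_rot: [-0.094, 0.701, 0.096, 0.7]
wrist_force: [-0.5, 6.0, 2.7]
gripper_width: 17.6
```

```bash
python3 - <<'E'
from h import *
d=snap('wrist','wrist24');snap('scene','scene24')
o=monitor.observe(); print(o['time'],o['ee_pos'],o['wrist_force'],o['gripper_width'])
a=cv2.resize(cv2.imread('pics/wrist24.png')[0:300,100:460],None,fx=1.1,fy=1.1); b=cv2.resize(cv2.imread('pics/scene24.png')[90:200,190:350],None,fx=396/160,fy=396/160,interpolation=cv2.INTER_CUBIC)
cv2.imwrite('pics/w24z.png',np.vstack([a,b]))
E
```

```text
30.3 [652.52391321 -23.71308043  38.95506415] [-0.46226163  1.86053928  5.17637304] 17.84200949565501
```

View pics/w24z.png

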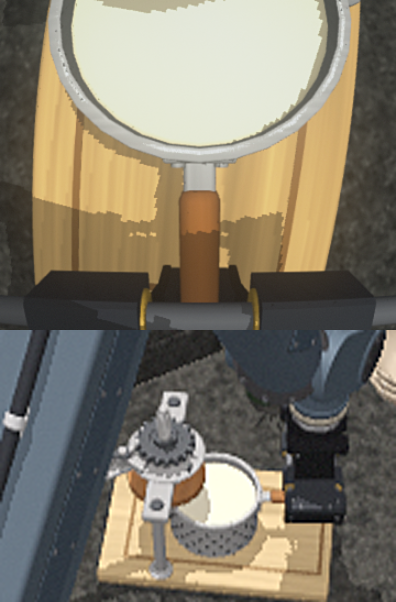

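apply_moves:
  targets:
    - {"tx":0.003,"ty":-0.02,"tz":0,"roll":0,"fingers":-1}
    - {"tx":0.009,"ty":-0.05,"tz":0,"roll":0,"fingers":-1}
    - {"tx":0.014,"ty":-0.08,"tz":0,"roll":0,"fingers":-1}
    - {"tx":0.02,"ty":-0.115,"tz":0,"roll":0,"fingers":-1}
    - {"tx":0.026,"ty":-0.15,"tz":0,"roll":0,"fingers":-1}
    - {"tx":0.032,"ty":-0.185,"tz":0,"roll":0,"fingers":-1}
    - {"tx":0.038,"ty":-0.22,"tz":0,"roll":0,"fingers":-1}
    - {"tx":0.042,"ty":-0.243,"tz":0,"roll":0,"fingers":-1}

```text
time: 30.97
ee_pos: [664.7, -95.8, 38.6]
tool_rot: [-0.095, 0.701, 0.096, 0.7]
wrist_force: [-1.1, 6.6, 2.9]
gripper_width: 18.0
```

```bash
python3 - <<'E'
from h import *
d=snap('wrist','wrist25');snap('scene','scene25')
o=monitor.observe(); print(o['time'],o['ee_pos'],o['wrist_force'],o['gripper_width'])
a=cv2.resize(cv2.imread('pics/wrist25.png')[0:300,100:460],None,fx=1.1,fy=1.1); b=cv2.resize(cv2.imread('pics/scene25.png')[90:200,190:350],None,fx=396/160,fy=396/160,interpolation=cv2.INTER_CUBIC)
cv2.imwrite('pics/w25z.png',np.vstack([a,b]))
E
```

```text
31.0667 [665.25181315 -97.25930527  38.88415073] [-1.80258775  1.91651585  6.04843191] 17.685786371507113
```

View pics/w25z.png

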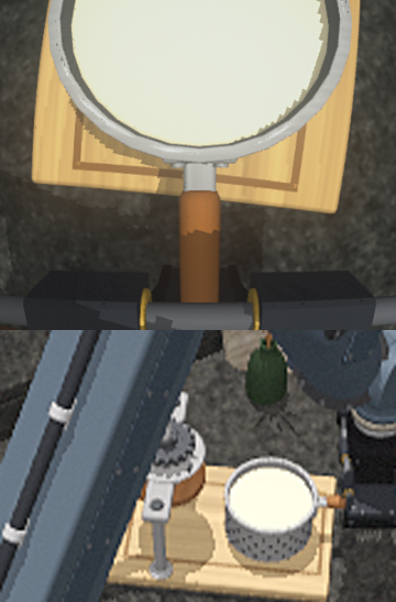

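apply_moves:
  targets:
    - {"tx":0,"ty":0,"tz":0.003,"roll":0,"fingers":-0.3}
    - {"tx":0,"ty":0,"tz":0.003,"roll":0,"fingers":0}
    - {"tx":0,"ty":0,"tz":0.003,"roll":0,"fingers":0.1}
    - {"tx":0,"ty":0,"tz":0.003,"roll":0,"fingers":0.1}
    - {"tx":0,"ty":0,"tz":0.06,"roll":0,"fingers":0.1}
    - {"tx":0,"ty":0,"tz":0.15,"roll":0,"fingers":0.1}
    - {"tx":0,"ty":0,"tz":0.26,"roll":0,"fingers":0.1}
    - {"tx":0,"ty":0,"tz":0.38,"roll":0,"fingers":0.1}

```text
time: 31.73
ee_pos: [663.8, -96.1, 152.2]
tool_rot: [-0.095, 0.702, 0.096, 0.699]
wrist_force: [1.6, -0.4, 0.4]
gripper_width: 47.3
```

apply_moves:
  targets:
    - {"tx":0,"ty":0,"tz":0.12,"roll":0,"fingers":0.1}
    - {"tx":0,"ty":0,"tz":0.24,"roll":0,"fingers":0.1}
    - {"tx":0,"ty":0,"tz":0.36,"roll":0,"fingers":0.1}
    - {"tx":0,"ty":-0.05,"tz":0.45,"roll":0,"fingers":0.1}
    - {"tx":0,"ty":-0.12,"tz":0.5,"roll":0,"fingers":0.1}
    - {"tx":0,"ty":-0.16,"tz":0.5,"roll":0,"fingers":0.1}
    - {"tx":0,"ty":-0.16,"tz":0.5,"roll":0,"fingers":0.1}
    - {"tx":0,"ty":-0.16,"tz":0.5,"roll":0,"fingers":0.1}

```text
time: 32.4
ee_pos: [663.9, -144.3, 300.4]
tool_rot: [-0.094, 0.702, 0.096, 0.7]
wrist_force: [0.1, -0.7, 0.4]
gripper_width: 47.7
```

```bash
python3 - <<'E'
from h import *
d=snap('wrist','wrist26');snap('scene','scene26');snap('top','top26')
o=monitor.observe(); print(o['time'],o['ee_pos'],o['wrist_force'],o['gripper_width'])
E
```

```text
32.55 [ 664.02143828 -143.02153466  300.16863242] [0.31232293 0.35918224 0.07600478] 47.4249591482532
```

View pics/wrist26.png

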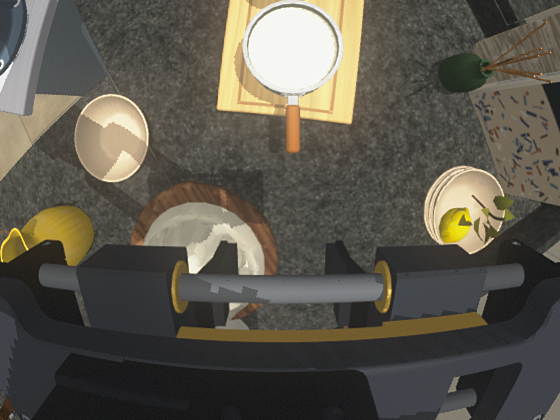

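View pics/scene26.png

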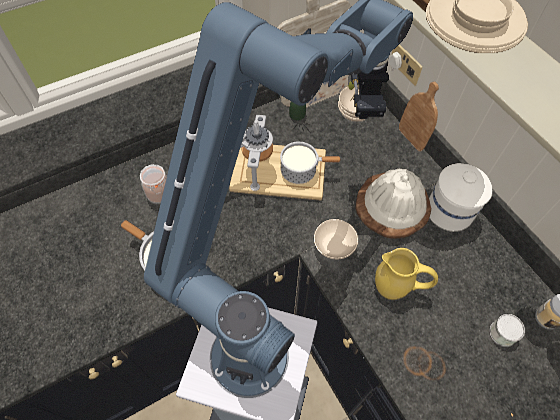

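```bash
python3 - <<'E'
from h import *
d=load('wrist26'); x=np.array([-.168,.986]);y=np.array([-.986,-.168])
p=wz(d,292,48,101)[:2]-C; print('mould in press',p@x,p@y)
for uv in ((219,110),(352,123)):
    q=wz(d,*uv,26)[:2]-C; print(q@x,q@y)
s=load('scene26')
for nm,(u,v),z in [('mouldrim',(299,159),101)]:
    q=onz(s,u,v,z)[:2]-C; print(nm,q@x,q@y)
L=[cv2.imread(f'pics/{f}.png')[110:310,300:450] for f in ('scene1','scene26')]
print('diff',cv2.absdiff(L[0],L[1])[100:].mean())
cv2.imwrite('pics/f.png',cv2.resize(cv2.imread('pics/scene26.png')[100:205,220:350],None,fx=5.5,fy=5.5,interpolation=cv2.INTER_CUBIC))
E
```

```text
mould in press -139.22708238014215 -2.1610750335087907
-222.36672083986608 93.55169779334346
-221.4373624949011 -101.0035426343764
mouldrim -137.6541849617174 7.7345284682494055
diff 8.8942
```

View pics/f.png

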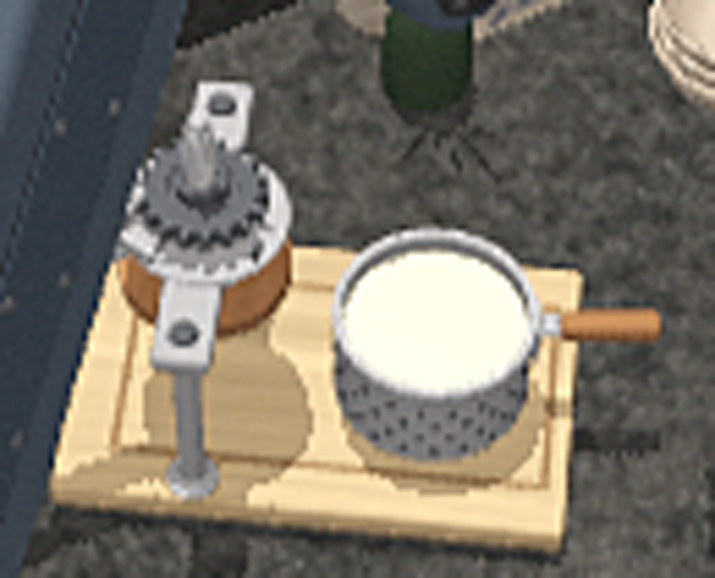

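```bash
python3 -c "
from workcell import job; print(job.finish_job())"
```

```text
the job is handed in; nothing more can be done
None
```

The job is done and handed in at about 32.6 s on the robot's clock.

**What I did**
- **Lever:** I flipped it to raising. The first two pushes passed over the tab without touching it, because the fingertips showed about 30 mm higher than the reported TCP. A third, lower push flipped it, and the pictures show the tab on the raising side.
- **Front stop:** I swung the handle to the front stop. It clicked round at about 2–3 N, then came up solid at about 16 N. I did not measure the plate separately during that swing.
- **Raising the plate:** I then worked the handle through four driving swings.
- **Mould:** I gripped it by its handle with 12 N and slid it about 137 mm straight along the board. I pressed it lightly down (about 5 N) throughout so it would not lift, then let go and moved the gripper well clear.

**Last checks**
- **Mould position:** it stands upright on the board, with its axis 138–139 mm in front of the screw. That leaves about 27 mm to the plate's edge and about 26 mm to the board's front end. The wrist and scene cameras disagree by about 10 mm on its sideways position (−2 against +8 mm).
- **Plate height:** it is clear above the rim. The two picture estimates of its lift differ, about 22 mm from the screw top and about 28 mm from the plate edge. Both are well over the 12.5 mm needed.
- **Bowl, jar and jug:** I did not touch them. A difference check between pictures of the bowl and jug area was not zero (mean 8.9). I put that down to the arm's shadow, and they look to be where they were. The jar was judged by eye only.

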